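Refit the belt cover of the wood lathe

ROBOT

A 6-joint arm with a two-finger parallel gripper is mounted at the origin on the work surface. World frame = base frame: x ahead of the robot, y to its left, z up, the work surface at z = 0. Lengths are in mm, angles in rad, forces in N, time in s.
With the tool pointing down it reaches from about 400 to 925 mm from the base axis. Payload 12.5 kg.
Tool frame: the origin (TCP) lies at the centre of the arm's flange, where the gripper is bolted on; the fingertips stand 190 mm ahead of it and the grasp point (between the pads) lies 171 mm ahead of it; z points along the fingers, y is the direction in which the jaws open and shut (so a half turn about z gives the same grasp; the last joint's range is limited). The gripper opens to 95 mm and grips with 3 to 60 N. Pads are 20 mm wide; open, the fingers measure 119 mm over their backs; the gripper's body (75 mm by 180 mm) begins 59 mm behind the grasp point.
Start: joints at [-1.352, 0.491, 1.559, -0, 1.092, -0.106], TCP at [199.469, -592.315, 404.761] pointing down, gripper open.
Joint ranges: [-3.1, 3.1], [-0.84, 2.19], [0.05, 2.79], [-1.13, 4.28], [0.06, 2.93], [-2.69, 2.69]. Speed limits (rad/s): [2.22, 2.22, 2.79, 3.14, 3.14, 3.14].

INTERFACE

Orientations are given as [roll, pitch, yaw] about the fixed x, y, z axes, in that order (R = Rz(yaw) Ry(pitch) Rx(roll)).
In Python, from cell import env gives the robot as it stands.
- The arm moves only by the shell command python3 -m pendant 'ROWS'. ROWS is JSON, a list of rows, each an object of numbers: "x", "y", "z": the shift along the tool's x, y, z in units of 150 mm (1.0 is 150 mm); "rx", "ry", "rz": the turn, a rotation vector about the tool's x, y, z in units of 45 degrees (1.0 is 45 degrees); "jaw": the opening, from 0 (shut) to 1 (fully open). In form: [{"x": .., "y": .., "z": .., "rx": .., "ry": .., "rz": .., "jaw": ..}, ...]. A call has 1 to 10 rows; each row is the pose to reach, as a shift and turn from the pose commanded when the call began, along the tool's axes at that moment; what a row does not reach only later rows make up. A row lasts 1/8 s, in which the tool goes at most 62.5 mm and 10.7 degrees, less where a joint would pass 70% of its speed; a pose out of reach is approached as far as the arm can. A call with a number of a shift or a turn outside -1 to 1 is refused whole. A call with a gripper value outside its range is refused whole. The fingers move at their own pace and stop on an object; the grip force is fixed at half the most. Time passes only in rows, so rows that repeat a pose let the fingers close. It gives the time, the measured TCP pose, the force and the opening at its end, in the units of the state.
- env.state(): the state, without advancing time (a new reading comes with each control period).
- env.read_camera(name): name is "scene" or "top"; returns a dict with "img" (480x640x3 uint8, red, green, blue), "fx", "fy", "cx", "cy" (pixels), "D" ([k1, k2, p1, p2, k3] as OpenCV has them; the pictures are not rectified), "rvec" (rotation vector, rad) and "tvec" (3), from world to camera coordinates, as OpenCV has them. Camera axes: x right, y down, z forward; pixel columns grow to the right and rows downward; lengths in mm; the calibration is good to about 2 mm. A picture is of the moment at which its call begins. There is no depth.
- env.job_done(): hands the job in, once; it reports no verdict.
The state is a dict: "t": time; "joints": joint angles; "qvel": joint speeds; "tau": joint torques, N m; "eef_pos": TCP position; "tcp_rot": TCP orientation; "ft_force": force on the tool from outside, world axes, zero at the start; "moment": the same for the moment, N m; "opening": opening from 0.0 (shut) to 1.0 (fully open).
Only numpy, scipy, OpenCV 4.12 (cv2) and the standard library are available. Lean on these libraries where they do the work, as an engineer would, in place of code of your own. Each camera call takes 0.05 s, during which the arm holds its last target.

TASK

The belt cover is off the lathe: push in the red stop button until it stays in, then hang the cover on the two screws of the sloping front, handle outwards and slots upwards, and slide it down until it is fully home, flat and square over the belt opening. With the cover on and let go, twist the stop button clockwise so that it springs out again and the lathe is ready to run. Leave everything else on the bench and on the lathe where it is.

Things in the scene. Friction and masses are not known exactly. Their poses are not given: they have to be found in the camera images.
- cover_handle (a point): Belt cover, loose, at first flat on the bench left of the lathe: light grey plate 110 (x) by 150 (y) by 5 mm, 0.28 to 0.46 kg, black bridge handle on its front. This point: middle of the handle's bar, over the plate's middle, 35 mm from the plate's back. Bar along y, 94 mm long, 14 x 14 mm, legs at y -40 and +40, 23 mm free under it. z: out of the cover's front; x: to the edge that is on top when hung.
- keyholes (a point): Point on the back of the cover midway between its two keyholes' entries, 18 mm towards +x from the plate's middle; same axes. Each keyhole, 50 mm to either side of it along y, is a round entry 18 mm across; from its middle a slot 10 mm wide runs towards +x (up when hung) and ends 24 mm from the entry's middle.
- front: Sloping front of the lathe's headstock, fixed, facing the robot, rising away at 34 degrees from horizontal, with a belt opening 84 x 62 mm. Origin on the face, middle of the cover's home place; z out of the face, x up the slope, y level to the left. Flat from x -85 to +95, y -200 to +90 mm. Home: cover's axes along these, its handle point 35 mm out, x about 0; with the screw heads in the entries it is 20.5 mm higher.
- screw_line (a point): Point on the face midway between the nominal places of the two screws, 50 mm to either side along y, x up the slope. Head 14 mm across, 4 mm thick, its top 13 mm off the face; shank 7 mm thick, 9 mm free under the head. They stand on a strip that adjusts sideways: both together are really up to 14 mm off along y, unmeasured; look or feel. It does not give when pushed. A cover resting on the heads is 13 mm off the face.
- stop_top (a point): Middle of the top of the red mushroom stop button on the right part of the sloping front: head 40 mm across, 18 mm thick, its top 43 mm off the face when out. Under it a yellow disc 60 mm across and a black collar 31 mm across, 15 mm high. z out of the face; pushed along -z, twisted about z, it turns with the button. A small speed knob, 16 mm high, is 83 mm up the slope.
- stop (a joint): Push of the stop button, m: 0 out, 0.008 fully in. A spring holds it out; fully in takes about 6 N, then, let go, it stays latched at about 0.006. Twisting the head clockwise (seen facing it) by 0.7 rad or more frees it (end stop at 1.1 rad, under 0.1 N m); let go, the head turns back by itself. A grip on the head can keep it from springing out until it is let go.
- wax_tin: Brass tin, 64 mm across, 24 mm high, on the flat top of the headstock behind the sloping front (top of the headstock 296 mm above the bench); not part of the job. Its origin is the middle of its underside.
- bowl: Small turned wooden bowl, 124 mm across, 50 mm high, on the bench; not part of the job. Its origin is the middle of its underside.
- blank: Pale wooden disc, 110 mm across, 35 mm high, on the bench; not part of the job. Its origin is the middle of its underside.
- sanding_block: Cork block on a brown base, 112 x 67 x 34 mm, on the bench; not part of the job. Its origin is the middle of its underside.
- finish_oil: Amber bottle with black cap, 64 mm across, 150 mm high, on the bench left of the lathe; not part of the job. Its origin is the middle of its underside.
- chuck_key: Steel T-shaped key lying flat on the bench in front of the lathe, 100 x 90 x 13 mm; not part of the job. Its origin is the middle of its underside.
- gouge: Turning gouge, 290 mm long, dark wooden handle, lying on the bench at the right; not part of the job. Its origin is the middle of its underside.

How it is judged (in metres and radians):
On the way, in this order (a step that is already met when the one before it is completed fails the run):
1. the stop button is pushed in (more than 4.5 mm) (value of joint stop above 0.0045 m), for 0.3 s.
2. the cover hangs home on its two screws, flat on the front, with the stop still in (x of cover_handle in the frame of front between -0.003 and 0.003 m and y of cover_handle in the frame of front between -0.018 and 0.018 m and z of cover_handle in the frame of front between 0.0325 and 0.0375 m and angle between the z axis of cover_handle and the z axis of front, either way round below 0.06 rad and angle between the x axis of cover_handle and the x axis of front, either way round below 0.06 rad and value of joint stop above 0.0045 m), for 0.3 s.
At the end, for the whole second after the job is handed in: the cover hangs on both screws, slid fully down: its middle within 3 mm of home up and down the slope and within 18 mm sideways, flat on the face within 2.5 mm and square within 3.4 degrees; the stop button is out again (within 1.5 mm) (x of cover_handle in the frame of front between -0.003 and 0.003 m and y of cover_handle in the frame of front between -0.018 and 0.018 m and z of cover_handle in the frame of front between 0.0325 and 0.0375 m and angle between the z axis of cover_handle and the z axis of front, either way round below 0.06 rad and angle between the x axis of cover_handle and the x axis of front, either way round below 0.06 rad and value of joint stop below 0.0015 m); the robot touches nothing.
It fails at once if one of the other things on the bench or the lathe is shifted by more than 30 mm (distance of any of wax_tin, bowl, blank, sanding_block, finish_oil, chuck_key, gouge from where it was at the start of the episode above 0.03 m).
It also fails if it takes over 72 s, if anything falls off the work surface, if the arm or the gripper's body presses on something with over 40 N, if the wrist force passes 120 N, or if a joint passes its speed limit or range.

## Working session

There is one attempt and no reset: what is moved stays moved. The work goes in short steps, Python scripts to look and compute and a shell command to move; the robot and the scene stay as the last step left them, time stands still between calls to the robot, and variables do not carry over. Pictures are saved under pics/ and viewed, and the job is handed in when it is done.

```bash
ls; mkdir -p pics
cat > h.py <<'E'
import numpy as np, cv2
from cell import env
def shot(n,f):
    c=env.read_camera(n); cv2.imwrite('pics/'+f,c['img'][:,:,::-1]); return c
E
python3 - <<'E'
from h import *
for n in ('scene','top'):
    c=shot(n,n+'0.png'); print({k:v for k,v in c.items() if k!='img'})
    np.savez(f'{n}0.npz',**c)
print(env.state())
E
```

```text
pics
{'fx': 570.2012007745685, 'fy': 570.2012007745685, 'cx': 314.70996128755485, 'cy': 240.03732456864108, 'D': array([0.02851888, 0.        , 0.        , 0.        , 0.        ]), 'rvec': array([ 2.26254955, -0.03405943,  0.00971018]), 'tvec': array([-523.1111353 ,  150.58884715, 1597.45983587])}
{'fx': 441.2901172642257, 'fy': 441.2901172642257, 'cx': 320.62169771538873, 'cy': 243.32400621284776, 'D': array([-0.07155512,  0.        ,  0.        ,  0.        ,  0.        ]), 'rvec': array([ 2.19212331, -2.16348463,  0.12544681]), 'tvec': array([ -39.30156192,  528.55930748, 1436.3559497 ])}
{'t': 0.1, 'joints': array([-1.35161463e+00,  4.91487068e-01,  1.55941286e+00, -2.59229387e-05,
        1.09172377e+00, -1.05614249e-01]), 'qvel': array([ 0.00163469, -0.00040743, -0.00100498,  0.00056723, -0.00011394,
       -0.00122812]), 'tau': array([ 2.41933529e-03, -6.13625908e+01, -2.58604360e+01,  6.94126287e-02,
        4.70838184e-02, -6.68257121e-05]), 'eef_pos': array([ 199.44994282, -592.28050243,  404.21929214]), 'tcp_rot': array([-3.14056493e+00, -8.58266718e-05,  3.24807862e-01]), 'ft_force': array([ 0.94323826,  0.93203574, -0.06675613]), 'moment': array([ 0.00940874,  0.02342296, -0.04300308]), 'opening': 1.0011813648409453}
```

View pics/scene0.png

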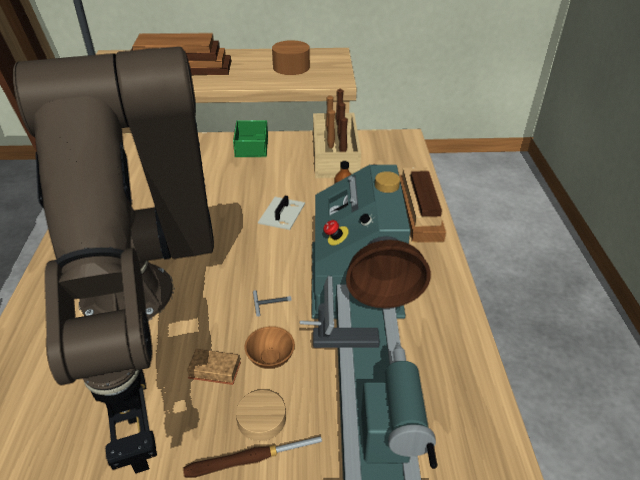

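View pics/top0.png

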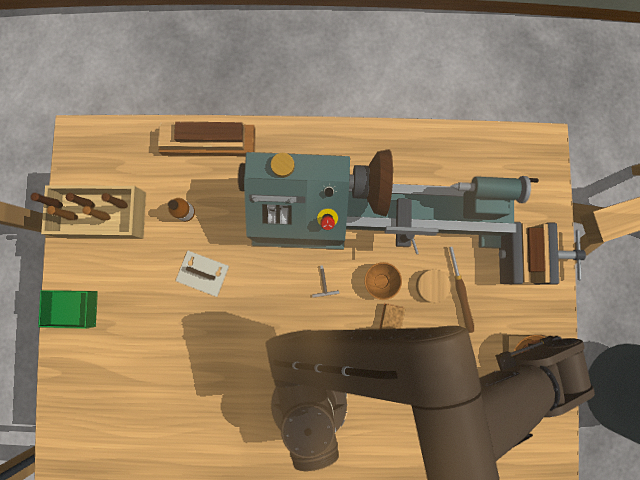

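The scene view shows the cover at (283,211), the stop at (332,230) and the belt opening near (343,200). In the top view the cover is at (202,273), the stop at (327,221) and the opening at (277,212). I'll zoom in on these.

Run:
```python
from h import *
a=dict(np.load('scene0.npz'));b=dict(np.load('top0.npz'))
def crop(c,x0,y0,x1,y1,f,s):
    i=cv2.resize(c['img'][y0:y1,x0:x1,::-1],None,fx=s,fy=s,interpolation=cv2.INTER_CUBIC);cv2.imwrite('pics/'+f,i)
crop(a,250,150,410,270,'s0z.png',5)
crop(b,165,140,365,290,'t0z.png',4)
```

```text
(no output)
```

View pics/s0z.png

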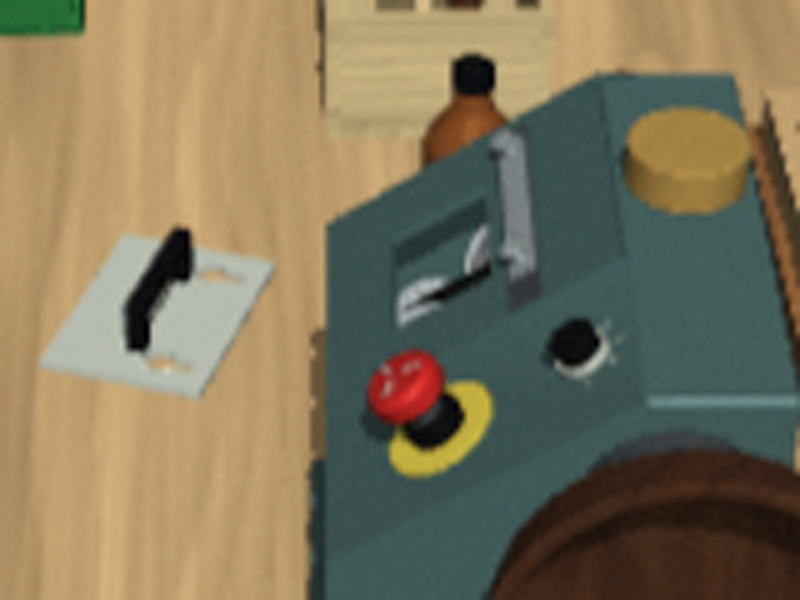

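View pics/t0z.png

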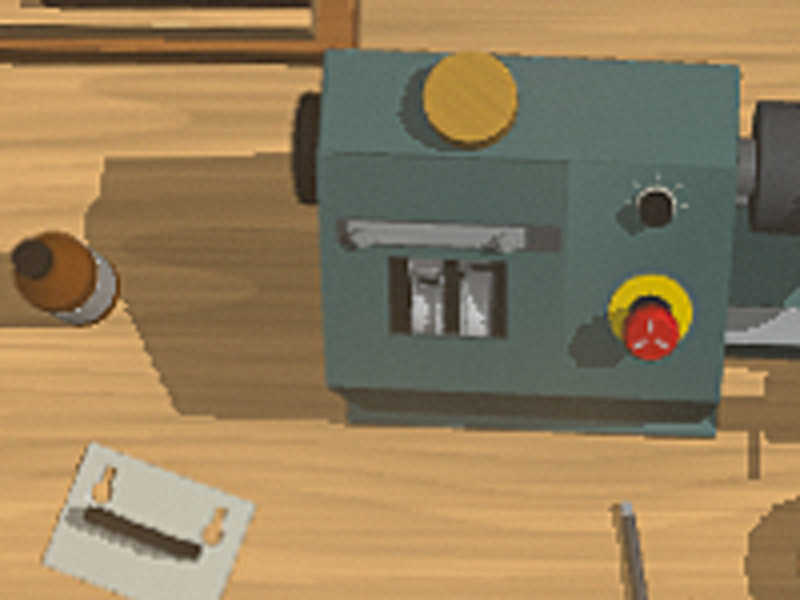

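```bash
cat >> h.py <<'E'
def ray(c,uv):
    K=np.array([[c['fx'],0,c['cx']],[0,c['fy'],c['cy']],[0,0,1]])
    p=cv2.undistortPoints(np.array([[uv]],float),K,np.array(c['D'],float)).ravel()
    R=cv2.Rodrigues(np.array(c['rvec'],float))[0]
    d=R.T@np.array([p[0],p[1],1]); d/=np.linalg.norm(d)
    return -R.T@np.array(c['tvec'],float),d
def tri(rs):
    A=np.zeros((3,3));b=np.zeros(3)
    for o,d in rs:
        P=np.eye(3)-np.outer(d,d);A+=P;b+=P@o
    X=np.linalg.solve(A,b)
    return X,[np.linalg.norm((np.eye(3)-np.outer(d,d))@(X-o)) for o,d in rs]
def plane(r,p0,n):
    o,d=r; return o+d*((p0-o)@n)/(d@n)
def proj(c,X):
    K=np.array([[c['fx'],0,c['cx']],[0,c['fy'],c['cy']],[0,0,1]])
    return cv2.projectPoints(np.array(X,float).reshape(-1,3),np.array(c['rvec'],float),np.array(c['tvec'],float),K,np.array(c['D'],float))[0].reshape(-1,2)
E
cat > m1.py <<'E'
from h import *
a=dict(np.load('scene0.npz'));b=dict(np.load('top0.npz'))
S=lambda u,v:ray(a,(250+(u+.5)/5-.5,150+(v+.5)/5-.5))
T=lambda u,v:ray(b,(165+(u+.5)/4-.5,140+(v+.5)/4-.5))
P={'A y+x-':((392,245),(390,333)),'B y+x+':((487,200),(390,258)),'C y-x-':((400,325),(505,338)),'D y-x+':((490,268),(507,262)),
'crestL':((602,73),(330,152)),'knobtop':((578,340),(656,208)),'bl':((327,225),(325,388)),
'yellow':((441,429),(651,312)),'stop':((410,383),(651,330)),'scrL':((507,140),(355,236)),'scrR':((512,250),(505,241)),
'barL':((181,238),(91,515)),'barR':((135,340),(194,551))}
for k,(s,t) in P.items():
    X,e=tri([S(*s),T(*t)]);print(k,X.round(1),np.round(e,1))
z=lambda r,h:plane(r,np.array([0,0,h]),np.array([0,0,1.]))
print('cover corners scene',[z(S(*p),5)[:2].round(1) for p in ((125,233),(274,263),(201,397),(40,364))])
print('cover corners top',[z(T(*p),5)[:2].round(1) for p in ((93,442),(255,507),(42,564))])
print('crest top edge z296',[z(T(*p),296).round(1) for p in ((330,152),(737,168))],z(S(602,73),296).round(1))
E
python3 m1.py
```

```text
A y+x- [566.4 140.9 212.6] [1.3 1.3]
B y+x+ [617.  138.8 242.8] [0.3 0.3]
C y-x- [564.8  57.1 220. ] [0.6 0.6]
D y-x+ [612.2  54.7 258.1] [0.5 0.5]
crestL [679.9 175.1 299.8] [0.3 0.3]
knobtop [646.2 -48.6 288.9] [0. 0.]
bl [529.8 190.3 192. ] [0.6 0.6]
yellow [581.6 -47.7 234.1] [0.9 0.9]
stop [565.  -46.9 263. ] [0.2 0.2]
scrL [628.2 160.9 267. ] [0.3 0.3]
scrR [624.2  55.8 268.7] [1.3 1.3]
barL [439.1 404.8  33.2] [0.4 0.4]
barR [410.3 323.6  10.7] [1.4 1.4]
cover corners scene [array([398.8, 451.7]), array([500.1, 413.3]), array([451.8, 269.9]), array([347.9, 307.5])]
cover corners top [array([502. , 413.7]), array([449.4, 275.1]), array([399. , 452.6])]
crest top edge z296 [array([680.5, 175.7, 296. ]), array([ 673.6, -103.8,  296. ])] [681.  181.2 296. ]
```

Run:
```python
from h import *
a=dict(np.load('scene0.npz'));b=dict(np.load('top0.npz'))
def crop(c,x0,y0,w,h,s):
    return cv2.resize(c['img'][y0:y0+h,x0:x0+w,::-1],None,fx=s,fy=s,interpolation=cv2.INTER_CUBIC)
i=np.vstack([np.hstack([crop(a,318,212,40,29,10),crop(b,307,203,40,29,10)]),np.hstack([crop(a,325,170,40,29,10),crop(b,245,190,60,29,10)[:,:400]])])
cv2.imwrite('pics/z2.png',i)
cv2.imwrite('pics/z3.png',crop(b,240,185,75,50,10))
for n,c in (('s',a),('t',b)):
    I=c['img'].astype(int); m=((I[:,:,0]>150)&(I[:,:,1]<80)&(I[:,:,2]<80)).astype(np.uint8)
    k,l,st,ce=cv2.connectedComponentsWithStats(m); j=1+np.argmax(st[1:,4]);print(n,st[j],ce[j])
    cn=cv2.findContours((l==j).astype(np.uint8),cv2.RETR_EXTERNAL,cv2.CHAIN_APPROX_NONE)[0][0]; print(cv2.fitEllipse(cn))
T=lambda u,v:ray(b,(165+(u+.5)/4-.5,140+(v+.5)/4-.5))
z=lambda r,h:plane(r,np.array([0,0,h]),np.array([0,0,1.]))
print([z(T(*p),185).round(1) for p in ((330,388),(718,403))])
```

```text
s [325 221  13  13 115] [331.39130435 227.0173913 ]
((331.2430419921875, 226.93496704101562), (10.298117637634277, 13.036213874816895), 51.94062805175781)
t [322 217  13  13 114] [327.86842105 222.92105263]
((327.77593994140625, 223.07374572753906), (11.538140296936035, 12.277673721313477), 35.14960861206055)
[array([530.1, 187.6, 185. ]), array([523. , -99.4, 185. ])]
```

View pics/z2.png

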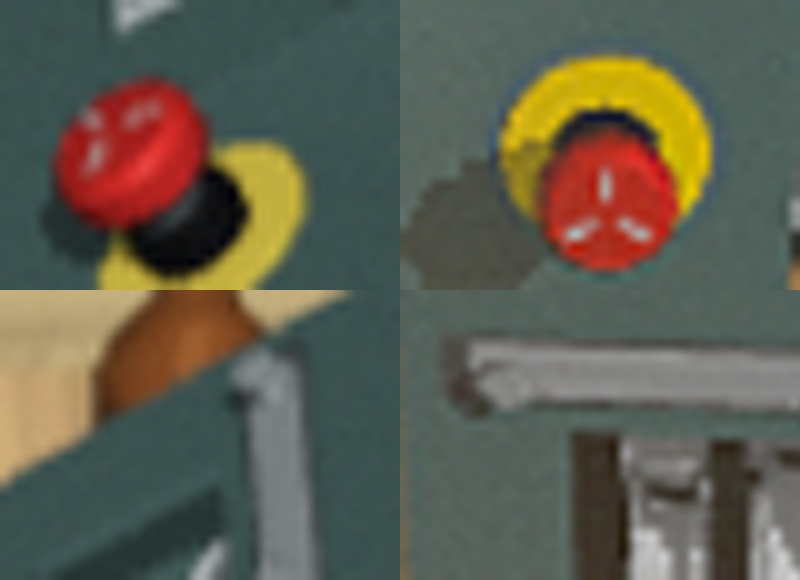

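View pics/z3.png

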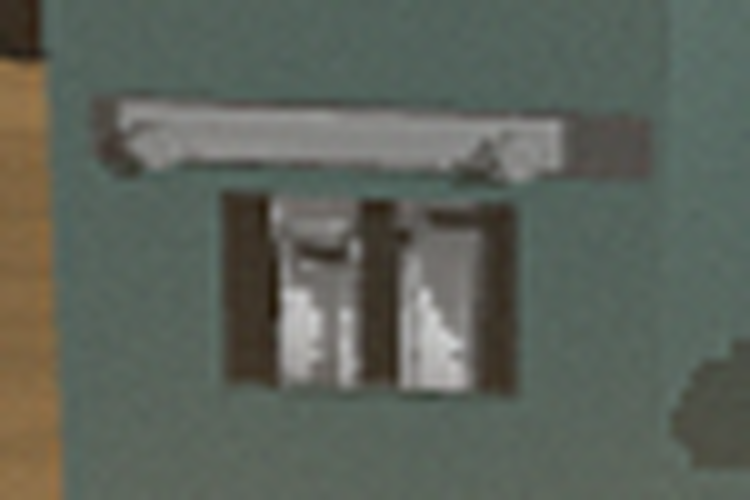

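```bash
cat > m2.py <<'E'
from h import *
a=dict(np.load('scene0.npz'));b=dict(np.load('top0.npz'))
S=lambda u,v:ray(a,(250+(u+.5)/5-.5,150+(v+.5)/5-.5))
T=lambda u,v:ray(b,(165+(u+.5)/4-.5,140+(v+.5)/4-.5))
from scipy.spatial.transform import Rotation as Ro
yaw=-.0247; t=np.radians(34)
Rf=Ro.from_euler('z',yaw).as_matrix()@np.array([[np.cos(t),0,-np.sin(t)],[0,1,0],[np.sin(t),0,np.cos(t)]])
n=Rf[:,2]
X,e=tri([ray(a,(328.4,224.2)),ray(b,(327.2,224.2))]);print('stop top',X.round(1),np.round(e,1))
sb=X-43*n
kt=np.array([646.2,-48.6,288.9]);kb=kt-16*n
print('stop base',sb.round(1),'knob->stop',(kb-83*Rf[:,0]).round(1))
print('plane offs stop',n@sb,'knob',n@kb,'crest',n@np.array([680.5,175.7,296]),n@np.array([673.6,-103.8,296]))
P={'A':((392,245),(390,333)),'B':((487,200),(390,258)),'C':((400,325),(505,338)),'D':((490,268),(507,262))}
for off in (-134,-137,-140,-143):
    p0=n*off
    s=np.array([plane(S(*v[0]),p0,n)@Rf for v in P.values()]);tt=np.array([plane(T(*v[1]),p0,n)@Rf for v in P.values()])
    print(off,'scene',s[:,:2].mean(0).round(1),'top',tt[:,:2].mean(0).round(1), 'size top',(tt[1]-tt[0]).round(1),(tt[0]-tt[2]).round(1),'size sc',(s[1]-s[0]).round(1),(s[0]-s[2]).round(1))
    h=[(plane(ray(b,q),n*(off+13),n)@Rf).round(1) for q in ((255.05,199.05),(291.55,199.85))]
    y=[(plane(r,n*(off+1),n)@Rf).round(1) for r in (T(651,313.5),)]
    print('  screws top',h,' minus opening', ((h[0]+h[1])/2-tt.mean(0)).round(1),'crest',(plane(T(330,152),p0,n)@Rf-tt.mean(0)).round(1),'stop rel', ((X@Rf)-tt.mean(0)).round(1),'yel',y[0]-tt.mean(0))
E
python3 m2.py
```

```text
stop top [557.6 -46.3 269.2] [0.8 0.8]
stop base [581.7 -46.9 233.5] knob->stop [586.4 -47.1 229.2]
plane offs stop -132.23392711159195 knob -138.4024750580995 crest -132.59304320893347 -132.59586867102576
-134 scene [617.8 110.8] top [618.5 112.2] size top [58.9 -1.3 -0. ] [ 0.5 83.2  0. ] size sc [61.5 -6.8  0. ] [-3.2 75.5  0. ]
  screws top [array([ 668.1,  170.7, -121. ]), array([ 669.9,   69.1, -121. ])]  minus opening [50.5  7.7 13. ] crest [107.   80.5   0. ] stop rel [  -4.8 -144.7   44.8] yel [  -5.36165908 -145.4568491     1.        ]
-137 scene [616.  115.6] top [617.1 112.5] size top [59.  -1.3 -0. ] [ 0.5 83.4  0. ] size sc [61.7 -6.9  0. ] [-3.2 75.8  0. ]
  screws top [array([ 666.8,  171.1, -124. ]), array([ 668.6,   69.3, -124. ])]  minus opening [50.6  7.7 13. ] crest [107.2  80.7   0. ] stop rel [  -3.5 -145.    47.8] yel [  -5.38031746 -145.85204708    1.        ]
-140 scene [614.3 120.4] top [615.7 112.7] size top [59.2 -1.3 -0. ] [ 0.5 83.6 -0. ] size sc [62.  -6.9  0. ] [-3.2 76.   0. ]
  screws top [array([ 665.6,  171.6, -127. ]), array([ 667.4,   69.4, -127. ])]  minus opening [50.8  7.8 13. ] crest [107.5  80.9   0. ] stop rel [  -2.1 -145.3   50.8] yel [  -5.39897585 -146.24724507    1.        ]
-143 scene [612.6 125.2] top [614.3 113. ] size top [59.3 -1.3 -0. ] [ 0.5 83.8  0. ] size sc [62.2 -6.9  0. ] [-3.2 76.3 -0. ]
  screws top [array([ 664.3,  172. , -130. ]), array([ 666.1,   69.6, -130. ])]  minus opening [50.9  7.8 13. ] crest [107.8  81.2   0. ] stop rel [  -0.7 -145.6   53.8] yel [  -5.41763423 -146.54244305    1.        ]
```

```bash
cat >> h.py <<'E'
from scipy.spatial.transform import Rotation as Ro
yaw=-.0247; _t=np.radians(34)
Rf=Ro.from_euler('z',yaw).as_matrix()@np.array([[np.cos(_t),0,-np.sin(_t)],[0,1,0],[np.sin(_t),0,np.cos(_t)]])
O=Rf@np.array([630,112,-133.])
RT=np.column_stack([Rf[:,1],Rf[:,0],-Rf[:,2]])
def pose():
    s=env.state(); return np.array(s['eef_pos']),Ro.from_euler('xyz',s['tcp_rot']).as_matrix(),s
def rel(p,R,show=True):
    """units to go from now to TCP pose p,R"""
    q,C,s=pose()
    d=C.T@(np.array(p)-q)/150; w=Ro.from_matrix(C.T@R).as_rotvec()/np.radians(45)
    print('t',round(s['t'],2),'pos',q.round(1),'F',np.round(s['ft_force'],1),'M',np.round(s['moment'],2),'open',round(s['opening'],3))
    print(' xyz',d.round(3),' rot',w.round(3))
    return d,w
def fr(x,y,z,tip=190):
    "TCP with point tip mm ahead at front coords, tool along -z"
    return O+Rf@np.array([x,y,z])+Rf[:,2]*tip
E
python3 - <<'E'
from h import *
# stop in front coords
st=Rf.T@(np.array([557.6,-46.3,269.2])-O);print(st,O)
p=fr(-17,-145,43+40);print(p); rel(p,RT)
s=env.state();print(s['joints'])
E
```

```text
[ -16.38692707 -144.51455752   43.826628  ] [599.25044476  97.22967693 242.02953204]
[428.96687222 -43.60770605 458.85050999]
t 0.1 pos [ 199.4 -592.3  404.2] F [ 0.9  0.9 -0.1] M [ 0.01  0.02 -0.04] open 1.001
 xyz [ 2.617 -2.979 -0.361]  rot [-0.659  0.46  -1.507]
[-1.35161463e+00  4.91487068e-01  1.55941286e+00 -2.59229387e-05
  1.09172377e+00 -1.05614249e-01]
```

```bash
python3 -m pendant '[{"x":0.2,"y":-0.25,"z":-0.2,"rz":-0.2,"jaw":0},{"x":0.5,"y":-0.6,"z":-0.3,"rx":-0.1,"ry":0.07,"rz":-0.4,"jaw":0},{"x":0.87,"y":-0.99,"z":-0.36,"rx":-0.33,"ry":0.23,"rz":-0.75,"jaw":0},{"x":0.87,"y":-0.99,"z":-0.36,"rx":-0.33,"ry":0.23,"rz":-0.75,"jaw":0}]'
python3 -c "
from h import *
rel(fr(-17,-145,83),RT)"
```

```text
t 0.1 pos [ 199.4 -592.3  404.2] F [ 0.9  0.9 -0.1] M [ 0.01  0.02 -0.04] open 1.001
 xyz [ 2.617 -2.979 -0.361]  rot [-0.659  0.46  -1.507]invalid input
```

```bash
python3 -m pendant '[{"x":0.2,"y":-0.25,"z":-0.2,"rx":0,"ry":0,"rz":-0.2,"jaw":0},{"x":0.5,"y":-0.6,"z":-0.3,"rx":-0.1,"ry":0.07,"rz":-0.4,"jaw":0},{"x":0.87,"y":-0.99,"z":-0.36,"rx":-0.33,"ry":0.23,"rz":-0.75,"jaw":0},{"x":0.87,"y":-0.99,"z":-0.36,"rx":-0.33,"ry":0.23,"rz":-0.75,"jaw":0}]'
python3 -c "
from h import *
rel(fr(-17,-145,83),RT)"
```

```text
t: 0.6
eef_pos: [276.5, -407.3, 459.3]
tcp_rot: [2.84, -0.094, 0.939]
ft_force: [-0.2, -0.2, 0.0]
opening: 0.636
t 0.6 pos [ 276.5 -407.3  459.3] F [-0.2 -0.2  0. ] M [0.03 0.12 0.  ] open 0.636
 xyz [ 2.545 -0.656  0.051]  rot [-0.324  0.23  -0.749]
```

```bash
python3 -m pendant '[{"x":0.4,"y":-0.1,"z":0,"rx":-0.05,"ry":0.04,"rz":-0.15,"jaw":0},{"x":0.8,"y":-0.2,"z":0,"rx":-0.1,"ry":0.08,"rz":-0.3,"jaw":0},{"x":1,"y":-0.25,"z":0,"rx":-0.15,"ry":0.11,"rz":-0.38,"jaw":0}]'
python3 -c "
from h import *
rel(fr(-17,-145,83),RT)"
```

```text
t: 0.98
eef_pos: [336.9, -265.3, 462.0]
tcp_rot: [2.699, -0.067, 1.248]
ft_force: [-0.0, -0.4, -0.1]
opening: 0.322
t 0.97 pos [ 336.9 -265.3  462. ] F [-0.  -0.4 -0.1] M [-0.02  0.15 -0.02] open 0.322
 xyz [1.592 0.048 0.163]  rot [-0.178  0.115 -0.372]
```

```bash
python3 -m pendant '[{"x":0.4,"y":0.01,"z":0,"rx":-0.05,"ry":0.03,"rz":-0.12,"jaw":0},{"x":0.8,"y":0.02,"z":0.02,"rx":-0.13,"ry":0.07,"rz":-0.3,"jaw":0},{"x":1,"y":0.02,"z":0.04,"rx":-0.178,"ry":0.115,"rz":-0.372,"jaw":0},{"x":1,"y":0.02,"z":0.04,"rx":-0.178,"ry":0.115,"rz":-0.372,"jaw":0}]'
python3 -c "
from h import *
rel(fr(-17,-145,83),RT)"
```

```text
t: 1.48
eef_pos: [389.9, -125.9, 467.7]
tcp_rot: [2.549, -0.001, 1.545]
ft_force: [0.8, -0.7, 0.2]
opening: -0.0
t 1.48 pos [ 389.9 -125.9  467.7] F [ 0.8 -0.7  0.2] M [-0.05  0.22 -0.01] open -0.0
 xyz [0.555 0.171 0.186]  rot [-0.002 -0.    -0.001]
```

```bash
python3 -m pendant '[{"x":0.37,"y":0.1,"z":0,"rx":0,"ry":0,"rz":0,"jaw":0},{"x":0.555,"y":0.171,"z":0.1,"rx":0,"ry":0,"rz":0,"jaw":0},{"x":0.555,"y":0.171,"z":0.186,"rx":0,"ry":0,"rz":0,"jaw":0},{"x":0.555,"y":0.171,"z":0.186,"rx":0,"ry":0,"rz":0,"jaw":0}]'
python3 -c "
from h import *
rel(fr(-17,-145,43),RT)
shot('scene','s1.png');shot('top','t1.png')
for f,o,r in (('s1',(270,150),'s1z'),('t1',(270,160),'t1z')):
    i=cv2.imread('pics/'+f+'.png')[o[1]:o[1]+100,o[0]:o[0]+100];cv2.imwrite('pics/'+r+'.png',cv2.resize(i,None,fx=4,fy=4,interpolation=cv2.INTER_CUBIC))
cv2.imwrite('pics/c1.png',np.hstack([cv2.imread('pics/s1z.png'),cv2.imread('pics/t1z.png')]))
"
```

```text
t: 1.98
eef_pos: [429.2, -46.2, 457.9]
tcp_rot: [2.552, -0.001, 1.541]
ft_force: [-1.0, -0.2, 0.5]
opening: 0.003
t 1.98 pos [429.2 -46.2 457.9] F [-1.  -0.2  0.5] M [ 0.02  0.22 -0.04] open 0.003
 xyz [0.018 0.003 0.261]  rot [-0.005  0.003 -0.006]
```

View pics/c1.png

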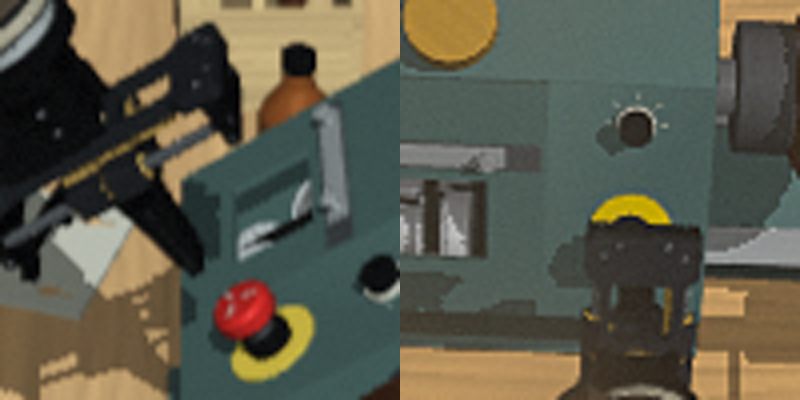

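Scene view: closed fingertips at about (319,217) px lie on the button axis, with the red head at (331,226). Now press.

```bash
python3 -m pendant '[{"x":0.018,"y":0.003,"z":0.2,"rx":0,"ry":0,"rz":0,"jaw":0},{"x":0.018,"y":0.003,"z":0.25,"rx":0,"ry":0,"rz":0,"jaw":0},{"x":0.018,"y":0.003,"z":0.27,"rx":0,"ry":0,"rz":0,"jaw":0},{"x":0.018,"y":0.003,"z":0.29,"rx":0,"ry":0,"rz":0,"jaw":0},{"x":0.018,"y":0.003,"z":0.29,"rx":0,"ry":0,"rz":0,"jaw":0}]'
python3 -c "
from h import *
rel(fr(-17,-145,43),RT)"
```

```text
t: 2.7
eef_pos: [453.5, -43.5, 423.5]
tcp_rot: [2.549, -0.0, 1.541]
ft_force: [-3.0, -1.9, 0.9]
opening: 0.004
t 2.7 pos [453.5 -43.5 423.5] F [-3.  -1.9  0.9] M [-0.26  0.61 -0.22] open 0.004
 xyz [-0.005 -0.004 -0.02 ]  rot [-0.001  0.003 -0.005]
```

```bash
python3 -m pendant '[{"x":0,"y":0,"z":0.01,"rx":0,"ry":0,"rz":0,"jaw":0},{"x":0,"y":0,"z":0.02,"rx":0,"ry":0,"rz":0,"jaw":0},{"x":0,"y":0,"z":0.02,"rx":0,"ry":0,"rz":0,"jaw":0}]'
python3 -c "
from h import *
rel(fr(-17,-145,43),RT);print(env.state()['ft_force']@Rf)"
python3 -m pendant '[{"x":0,"y":0,"z":0.01,"rx":0,"ry":0,"rz":0,"jaw":0},{"x":0,"y":0,"z":0.015,"rx":0,"ry":0,"rz":0,"jaw":0},{"x":0,"y":0,"z":0.015,"rx":0,"ry":0,"rz":0,"jaw":0}]'
python3 -c "
from h import *
rel(fr(-17,-145,43),RT);print(env.state()['ft_force']@Rf)"
```

```text
t: 3.08
eef_pos: [455.5, -43.4, 420.7]
tcp_rot: [2.549, -0.0, 1.542]
ft_force: [-2.9, -2.8, 4.0]
opening: 0.006
t 3.08 pos [455.5 -43.4 420.7] F [-2.9 -2.8  4. ] M [-0.31  0.45 -0.23] open 0.006
 xyz [-0.006 -0.004 -0.043]  rot [-0.001  0.003 -0.005]
[-0.12598571 -2.82922468  4.85164421]
t: 3.45
eef_pos: [455.9, -43.3, 420.2]
tcp_rot: [2.547, 0.0, 1.542]
ft_force: [-21.3, -2.9, 23.3]
opening: 0.005
t 3.45 pos [455.9 -43.3 420.2] F [-21.3  -2.9  23.3] M [-0.43  1.21 -0.28] open 0.005
 xyz [-0.006 -0.004 -0.047]  rot [ 0.001  0.003 -0.004]
[-4.56508572 -3.38449471 31.21392451]
```

```bash
sed -i 's/630,112,-133\./630,112,-132./' h.py
python3 -m pendant '[{"x":0,"y":0,"z":-0.2,"rx":0,"ry":0,"rz":0,"jaw":0},{"x":0,"y":0,"z":-0.5,"rx":0,"ry":0,"rz":0,"jaw":0.2},{"x":0.3,"y":-0.1,"z":-0.7,"rx":0,"ry":0,"rz":0,"jaw":0.6},{"x":0.6,"y":-0.2,"z":-0.7,"rx":0,"ry":0,"rz":0,"jaw":0.9}]'
python3 - <<'E'
from h import *
a=dict(np.load('scene0.npz'));b=dict(np.load('top0.npz'))
for c,roi in ((a,(255,190,310,235)),(b,(165,240,240,305))):
    I=c['img'].astype(int);x0,y0,x1,y1=roi
    m=((I.min(2)>135)&(np.ptp(I,axis=2)<32)).astype(np.uint8);M=np.zeros_like(m);M[y0:y1,x0:x1]=m[y0:y1,x0:x1]
    M=cv2.morphologyEx(M,cv2.MORPH_OPEN,np.ones((2,2),np.uint8))
    cn=np.vstack(cv2.findContours(M,cv2.RETR_EXTERNAL,cv2.CHAIN_APPROX_NONE)[0]);h=cv2.convexHull(cn)
    W=np.array([plane(ray(c,p),np.array([0,0,5.]),np.array([0,0,1.]))[:2] for p in h.reshape(-1,2)],np.float32)
    r=cv2.minAreaRect(W);print(r,cv2.boxPoints(r).round(1).tolist())
E
python3 -c "
from h import *
rel([424,362,260],Ro.from_euler('xyz',[np.pi,0,np.pi/2-.35]).as_matrix());print(env.state()['joints'].round(2))
c=shot('scene','s2.png');i=c['img'][150:250,270:370,::-1];cv2.imwrite('pics/s2z.png',cv2.resize(i,None,fx=4,fy=4))
"
```

```text
t: 3.95
eef_pos: [374.7, 49.5, 490.8]
tcp_rot: [2.545, -0.001, 1.54]
ft_force: [1.3, 1.0, 0.1]
opening: 0.261
((427.1842956542969, 353.65460205078125), (153.01246643066406, 108.1651611328125), 69.86247253417969) [[350.1000061035156, 300.3999938964844], [451.6000061035156, 263.20001220703125], [504.29998779296875, 406.8999938964844], [402.70001220703125, 444.1000061035156]]
((421.9400634765625, 360.3939208984375), (148.7378387451172, 108.13794708251953), 70.33988952636719) [[346.0, 308.6000061035156], [447.79998779296875, 272.20001220703125], [497.8999938964844, 412.20001220703125], [396.0, 448.6000061035156]]
t 3.95 pos [374.7  49.5 490.8] F [1.3 1.  0.1] M [ 0.02  0.2  -0.06] open 0.261
 xyz [ 2.091 -0.647  1.422]  rot [ 0.753 -0.122  0.393]
[-0.05 -0.04  2.08  0.02  0.5  -0.03]
```

View pics/s2z.png

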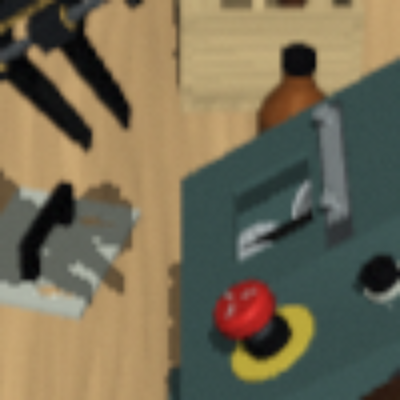

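Run:
```python
from h import *
for f in ('scene0','s1','s2'):
    I=(np.load('scene0.npz')['img'] if f=='scene0' else cv2.imread(f'pics/{f}.png')[:,:,::-1]).astype(int)
    m=((I[:,:,0]>150)&(I[:,:,1]<80)&(I[:,:,2]<80)); v,u=np.nonzero(m[210:245,315:350]);print(f,u.mean(),v.mean(),m.sum())
a=dict(np.load('scene0.npz'))
print(proj(a,O+Rf@[-17,-145,43]),proj(a,O+Rf@[-17,-145,37]))
```

```text
scene0 16.391304347826086 17.017391304347825 115
s1 16.309734513274336 16.964601769911503 113
s2 16.978021978021978 17.032967032967033 91
[[328.44607382 224.31905746]] [[329.78749759 225.90320071]]
```

Run:
```python
from h import *
c=shot('scene','s3.png');d=shot('top','t3.png')
f=lambda i:cv2.resize(i[208:248,315:355],None,fx=7,fy=7,interpolation=cv2.INTER_CUBIC)
g=lambda i:cv2.resize(i[200:240,307:347],None,fx=7,fy=7,interpolation=cv2.INTER_CUBIC)
r=lambda n:cv2.imread('pics/'+n)
cv2.imwrite('pics/cmp.png',np.vstack([np.hstack([f(r('scene0.png')),f(r('s3.png'))]),np.hstack([g(r('top0.png')),g(r('t3.png'))])]))
```

```text
(no output)
```

View pics/cmp.png

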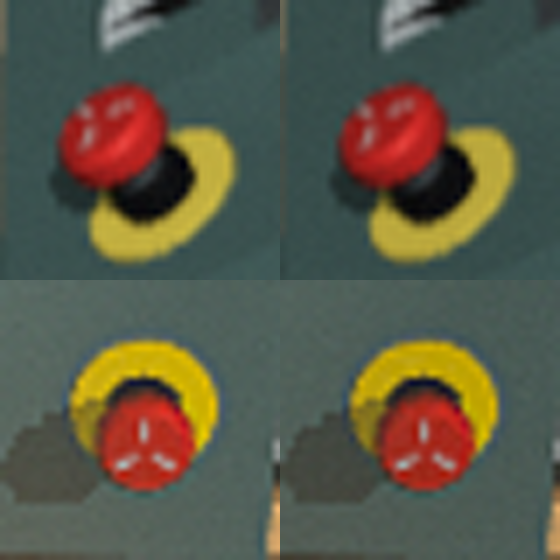

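The comparison shows the button unmoved: red head at the same pixels before and after. So it isn't latched even though I felt a hard stop at 31 N. I'll press again and look while holding it in.

```bash
python3 -c "
from h import *
rel(fr(-17,-145,43),RT)"
python3 -m pendant '[{"x":-0.3,"y":0.1,"z":0,"rx":0,"ry":0,"rz":0,"jaw":0},{"x":-0.6,"y":0.2,"z":0,"rx":0,"ry":0,"rz":0,"jaw":0},{"x":-0.6,"y":0.2,"z":0.2,"rx":0,"ry":0,"rz":0,"jaw":0},{"x":-0.6,"y":0.2,"z":0.4,"rx":0,"ry":0,"rz":0,"jaw":0},{"x":-0.6,"y":0.2,"z":0.55,"rx":0,"ry":0,"rz":0,"jaw":0}]'
python3 -c "
from h import *
rel(fr(-17,-145,43),RT)"
```

```text
t 4.1 pos [375.2  50.5 489.2] F [ 1.  -0.6 -0.2] M [-0.01  0.21  0.04] open 0.39
 xyz [-0.619  0.198  0.636]  rot [-0.001 -0.    -0.001]
t: 4.72
eef_pos: [445.0, -44.4, 436.2]
tcp_rot: [2.55, -0.0, 1.54]
ft_force: [0.2, -0.6, 0.4]
opening: 0.017
t 4.72 pos [445.  -44.4 436.2] F [ 0.2 -0.6  0.4] M [ 0.    0.24 -0.03] open 0.017
 xyz [ 0.003 -0.004  0.075]  rot [-0.003  0.004 -0.006]
```

```bash
python3 -m pendant '[{"x":0,"y":0,"z":0.07,"rx":0,"ry":0,"rz":0,"jaw":0},{"x":0,"y":0,"z":0.1,"rx":0,"ry":0,"rz":0,"jaw":0},{"x":0,"y":0,"z":0.115,"rx":0,"ry":0,"rz":0,"jaw":0},{"x":0,"y":0,"z":0.125,"rx":0,"ry":0,"rz":0,"jaw":0},{"x":0,"y":0,"z":0.135,"rx":0,"ry":0,"rz":0,"jaw":0},{"x":0,"y":0,"z":0.135,"rx":0,"ry":0,"rz":0,"jaw":0}]'
python3 -c "
from h import *
rel(fr(-17,-145,43),RT);print(env.state()['ft_force']@Rf)
c=shot('scene','s4.png');i=c['img'][180:260,290:370,::-1];cv2.imwrite('pics/s4z.png',cv2.resize(i,None,fx=7,fy=7,interpolation=cv2.INTER_CUBIC))
"
```

```text
t: 5.48
eef_pos: [455.4, -43.4, 420.9]
tcp_rot: [2.549, -0.0, 1.542]
ft_force: [-2.9, -2.1, 2.8]
opening: 0.001
t 5.47 pos [455.4 -43.4 420.9] F [-2.9 -2.1  2.8] M [-0.31  0.43 -0.33] open 0.001
 xyz [-0.006 -0.005 -0.048]  rot [-0.001  0.003 -0.005]
[-0.80626903 -2.14928817  3.90131124]
```

View pics/s4z.png

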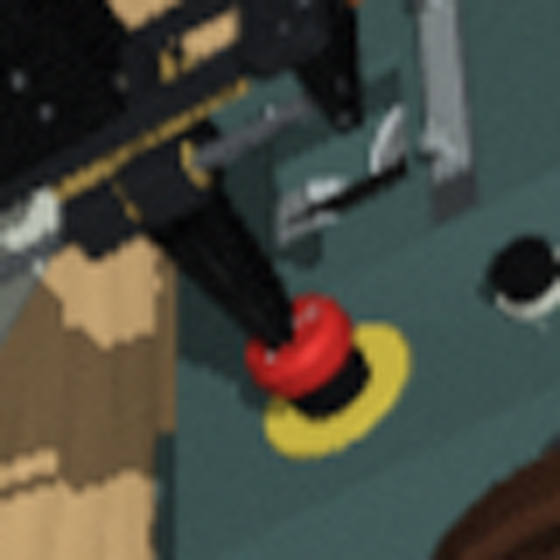

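```bash
python3 -m pendant '[{"x":0,"y":0,"z":0.007,"rx":0,"ry":0,"rz":0,"jaw":0},{"x":0,"y":0,"z":0.014,"rx":0,"ry":0,"rz":0,"jaw":0},{"x":0,"y":0,"z":0.016,"rx":0,"ry":0,"rz":0,"jaw":0},{"x":0,"y":0,"z":0.016,"rx":0,"ry":0,"rz":0,"jaw":0}]'
python3 -c "
from h import *
rel(fr(-17,-145,43),RT);print(env.state()['ft_force']@Rf)
c=shot('scene','s5.png')
"
python3 -m pendant '[{"x":0,"y":0,"z":0,"rx":0,"ry":0,"rz":0,"jaw":0},{"x":0,"y":0,"z":-0.01,"rx":0,"ry":0,"rz":0,"jaw":0},{"x":0,"y":0,"z":-0.02,"rx":0,"ry":0,"rz":0,"jaw":0},{"x":0,"y":0,"z":-0.02,"rx":0,"ry":0,"rz":0,"jaw":0}]'
python3 -c "
from h import *
rel(fr(-17,-145,43),RT);print(env.state()['ft_force']@Rf)
c=shot('scene','s6.png')
f=lambda n:cv2.resize(cv2.imread('pics/'+n)[208:248,315:355],None,fx=9,fy=9,interpolation=cv2.INTER_CUBIC)
cv2.imwrite('pics/cmp2.png',np.hstack([f('s5.png'),f('s6.png')]))
"
```

```text
t: 6.02
eef_pos: [455.9, -43.4, 420.2]
tcp_rot: [2.547, 0.0, 1.542]
ft_force: [-22.4, -2.3, 23.6]
opening: 0.006
t 6.03 pos [455.9 -43.4 420.2] F [-22.4  -2.3  23.6] M [-0.49  1.25 -0.34] open 0.006
 xyz [-0.006 -0.005 -0.054]  rot [ 0.002  0.003 -0.004]
[-5.35915152 -2.82665587 32.08622171]
t: 6.58
eef_pos: [455.1, -43.4, 421.3]
tcp_rot: [2.549, -0.0, 1.542]
ft_force: [-2.6, -2.2, 3.6]
opening: -0.0
t 6.58 pos [455.1 -43.4 421.3] F [-2.6 -2.2  3.6] M [-0.42  0.21 -0.31] open -0.0
 xyz [-0.006 -0.004 -0.045]  rot [-0.001  0.003 -0.005]
[-0.15066629 -2.24850365  4.40502604]
```

View pics/cmp2.png

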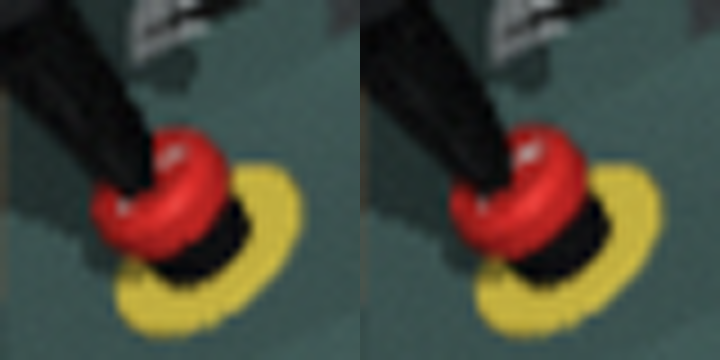

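```bash
python3 -m pendant '[{"x":0,"y":0,"z":-0.02,"rx":0,"ry":0,"rz":0,"jaw":0},{"x":0,"y":0,"z":-0.02,"rx":0,"ry":0,"rz":0,"jaw":0}]'
python3 -c "
from h import *
rel(fr(-17,-145,43),RT);print(env.state()['ft_force']@Rf)
c=shot('scene','s7.png')"
python3 -m pendant '[{"x":0,"y":0,"z":-0.05,"rx":0,"ry":0,"rz":0,"jaw":0},{"x":0,"y":0,"z":-0.1,"rx":0,"ry":0,"rz":0,"jaw":0}]'
python3 -c "
from h import *
rel(fr(-17,-145,43),RT);print(env.state()['ft_force']@Rf)
c=shot('scene','s8.png')
f=lambda n:cv2.resize(cv2.imread('pics/'+n)[208:248,315:355],None,fx=9,fy=9,interpolation=cv2.INTER_CUBIC)
cv2.imwrite('pics/cmp3.png',np.hstack([f('s7.png'),f('s8.png')]))
"
```

```text
t: 6.88
eef_pos: [453.4, -43.2, 423.5]
tcp_rot: [2.55, -0.001, 1.542]
ft_force: [-0.8, 0.4, 0.2]
opening: 0.005
t 6.88 pos [453.4 -43.2 423.5] F [-0.8  0.4  0.2] M [-0.02  0.22 -0.01] open 0.005
 xyz [-0.007 -0.003 -0.026]  rot [-0.002  0.002 -0.005]
[-0.55807052  0.40274648  0.66702538]
t: 7.18
eef_pos: [444.8, -43.1, 436.4]
tcp_rot: [2.55, -0.001, 1.542]
ft_force: [0.8, 0.3, 0.2]
opening: 0.005
t 7.17 pos [444.8 -43.1 436.4] F [0.8 0.3 0.2] M [ 0.03  0.24 -0.05] open 0.005
 xyz [-0.006 -0.004  0.077]  rot [-0.002  0.002 -0.005]
[ 0.79250173  0.32949807 -0.28228718]
```

View pics/cmp3.png

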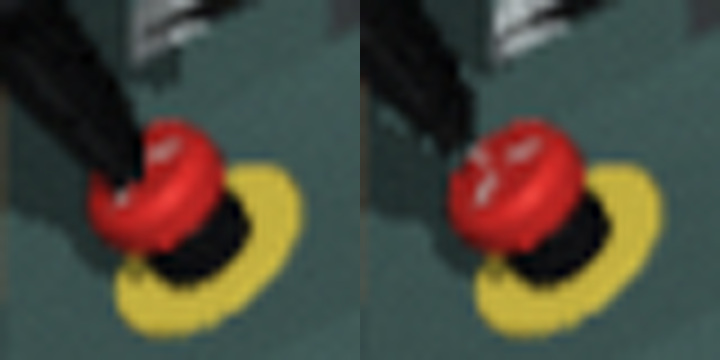

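```bash
python3 -m pendant '[{"x":0,"y":0,"z":-0.2,"rx":0,"ry":0,"rz":0,"jaw":0.3},{"x":0.1,"y":-0.1,"z":-0.5,"rx":0,"ry":0,"rz":0,"jaw":0.6}]'
python3 - <<'E'
from h import *
c=shot('scene','s9.png');shot('top','t9.png')
f=lambda n:cv2.resize(cv2.imread('pics/'+n)[208:248,315:355],None,fx=7,fy=7,interpolation=cv2.INTER_CUBIC)
g=lambda n:cv2.resize(cv2.imread('pics/'+n)[200:240,307:347],None,fx=7,fy=7,interpolation=cv2.INTER_CUBIC)
cv2.imwrite('pics/cmp4.png',np.vstack([np.hstack([f('scene0.png'),f('s3.png'),f('s9.png')]),np.hstack([g('top0.png'),g('t3.png'),g('t9.png')])[:240]]))
rel([424,362,260],Ro.from_euler('xyz',[np.pi,0,np.pi/2-.35]).as_matrix())
E
```

```text
t: 7.48
eef_pos: [391.1, -26.9, 490.4]
tcp_rot: [2.55, -0.001, 1.541]
ft_force: [-0.8, 0.5, 1.0]
opening: 0.158
t 7.58 pos [388.8 -25.6 492.4] F [ 0.  -0.1 -0.9] M [ 0.01  0.26 -0.03] open 0.245
 xyz [ 2.591 -0.737  1.371]  rot [ 0.753 -0.121  0.397]
```

View pics/cmp4.png

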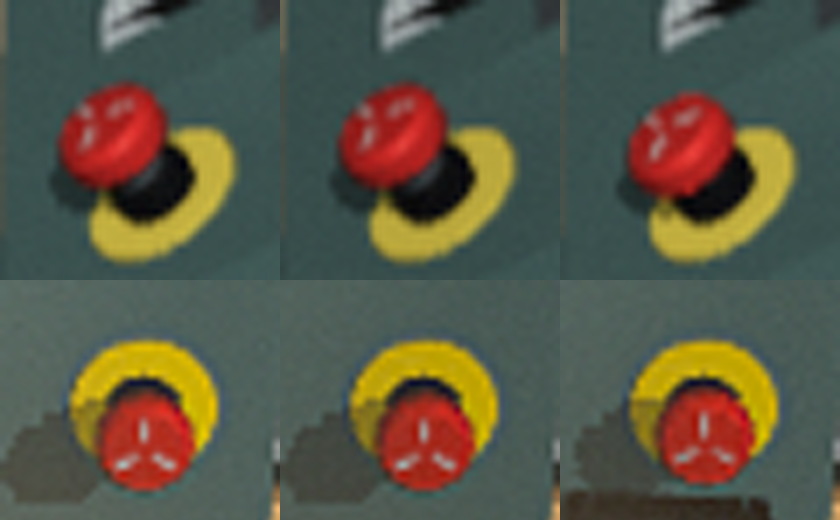

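Now it's latched: the right column of the comparison shows the head about 1.4 px lower along its axis. On to the cover.

```bash
python3 -m pendant '[{"x":0.35,"y":-0.1,"z":0,"rx":0.1,"ry":0,"rz":0.05,"jaw":1},{"x":0.7,"y":-0.2,"z":0.05,"rx":0.25,"ry":-0.03,"rz":0.1,"jaw":1},{"x":0.95,"y":-0.25,"z":0.1,"rx":0.4,"ry":-0.06,"rz":0.2,"jaw":1}]'
python3 -c "
from h import *
rel([424,362,300],Ro.from_euler('xyz',[np.pi,0,np.pi/2-.35]).as_matrix())"
```

```text
t: 7.95
eef_pos: [372.4, 117.6, 456.4]
tcp_rot: [2.868, -0.023, 1.377]
ft_force: [-0.0, 0.9, -0.3]
opening: 0.561
t 7.95 pos [372.4 117.6 456.4] F [-0.   0.9 -0.3] M [ 0.03  0.09 -0.03] open 0.561
 xyz [ 1.641 -0.269  1.046]  rot [ 0.345 -0.056  0.194]
```

```bash
python3 -m pendant '[{"x":0.35,"y":-0.1,"z":0.15,"rx":0.1,"ry":-0.01,"rz":0.05,"jaw":1},{"x":0.7,"y":-0.15,"z":0.35,"rx":0.25,"ry":-0.03,"rz":0.12,"jaw":1},{"x":1,"y":-0.2,"z":0.6,"rx":0.345,"ry":-0.056,"rz":0.194,"jaw":1},{"x":1,"y":-0.2,"z":0.6,"rx":0.345,"ry":-0.056,"rz":0.194,"jaw":1}]'
python3 -c "
from h import *
rel([424,362,260],Ro.from_euler('xyz',[np.pi,0,np.pi/2-.347]).as_matrix())"
```

```text
t: 8.45
eef_pos: [397.8, 268.8, 362.1]
tcp_rot: [-3.139, 0.002, 1.226]
ft_force: [0.1, 0.1, 0.3]
opening: 0.968
t 8.45 pos [397.8 268.8 362.1] F [0.1 0.1 0.3] M [-0.05 -0.02 -0.04] open 0.968
 xyz [ 0.645 -0.044  0.679]  rot [-0.003  0.003  0.003]
```

```bash
python3 -m pendant '[{"x":0.35,"y":-0.03,"z":0.25,"rx":0,"ry":0,"rz":0,"jaw":1},{"x":0.645,"y":-0.044,"z":0.5,"rx":0,"ry":0,"rz":0,"jaw":1},{"x":0.645,"y":-0.044,"z":0.679,"rx":-0.003,"ry":0.003,"rz":0.003,"jaw":1},{"x":0.645,"y":-0.044,"z":0.679,"rx":-0.003,"ry":0.003,"rz":0.003,"jaw":1}]'
python3 -c "
from h import *
rel([424,362,206],Ro.from_euler('xyz',[np.pi,0,np.pi/2-.347]).as_matrix())
a=shot('scene','sa.png');b=shot('top','ta.png')
f=lambda c,x,y:cv2.resize(c['img'][y:y+75,x:x+75,::-1],None,fx=5,fy=5,interpolation=cv2.INTER_CUBIC)
cv2.imwrite('pics/ga.png',np.hstack([f(a,245,170),f(b,165,230)]))
"
```

```text
t: 8.95
eef_pos: [424.1, 359.3, 262.8]
tcp_rot: [3.138, -0.002, 1.222]
ft_force: [-0.3, -0.8, 0.8]
opening: 1.004
t 8.95 pos [424.1 359.3 262.8] F [-0.3 -0.8  0.8] M [-0.04 -0.09 -0.01] open 1.004
 xyz [ 0.016 -0.008  0.378]  rot [ 0.004 -0.002 -0.002]
```

View pics/ga.png

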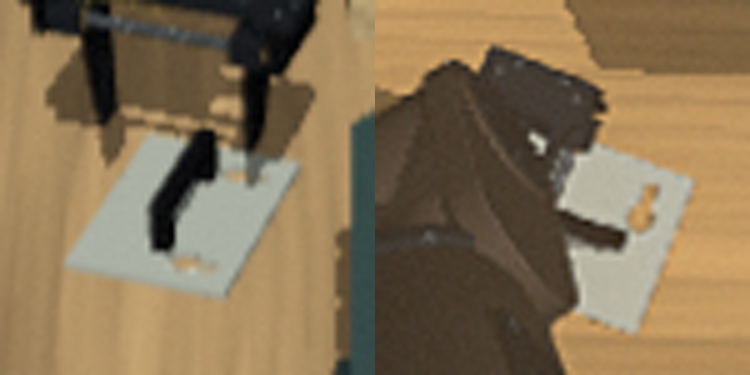

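```bash
python3 -c "
from h import *
a=dict(np.load('scene0.npz'));b=dict(np.load('top0.npz'))
C=Ro.from_euler('z',-.347).as_matrix()
P=np.array([[424,362,42]]*3)+np.array([[0,0,0],[0,47,0],[0,-47,0]])@C.T
print(((proj(a,P)-[245,170])*5).round(0),((proj(b,P)-[165,230])*5).round(0), ((proj(b,P)-[165,140])*4).round(0))
"
```

```text
[[180. 163.]
 [206. 124.]
 [154. 204.]] [[172. 216.]
 [106. 191.]
 [239. 242.]] [[138. 533.]
 [ 85. 512.]
 [191. 553.]]
```

```bash
python3 -m pendant '[{"x":0,"y":0,"z":0.2,"rx":0,"ry":0,"rz":0,"jaw":1},{"x":0,"y":0,"z":0.35,"rx":0,"ry":0,"rz":0,"jaw":1},{"x":0,"y":0,"z":0.378,"rx":0,"ry":0,"rz":0,"jaw":0.5},{"x":0,"y":0,"z":0.378,"rx":0,"ry":0,"rz":0,"jaw":0},{"x":0,"y":0,"z":0.378,"rx":0,"ry":0,"rz":0,"jaw":0},{"x":0,"y":0,"z":0.378,"rx":0,"ry":0,"rz":0,"jaw":0},{"x":0,"y":0,"z":0.378,"rx":0,"ry":0,"rz":0,"jaw":0},{"x":0,"y":0,"z":0.378,"rx":0,"ry":0,"rz":0,"jaw":0},{"x":0,"y":0,"z":0.378,"rx":0,"ry":0,"rz":0,"jaw":0}]'
python3 -c "
from h import *
rel([424,360,206],Ro.from_euler('xyz',[np.pi,0,np.pi/2-.347]).as_matrix())
a=shot('scene','sb.png');b=shot('top','tb.png')
f=lambda c,x,y:cv2.resize(c['img'][y:y+75,x:x+75,::-1],None,fx=5,fy=5,interpolation=cv2.INTER_CUBIC)
cv2.imwrite('pics/gb.png',np.hstack([f(a,245,170),f(b,165,230)]))
"
```

```text
t: 10.18
eef_pos: [424.4, 360.1, 207.0]
tcp_rot: [3.137, -0.004, 1.221]
ft_force: [0.1, 0.3, 0.9]
opening: 0.322
t 10.18 pos [424.4 360.1 207. ] F [0.1 0.3 0.9] M [-0.   -0.06 -0.01] open 0.322
 xyz [-0.002 -0.002  0.007]  rot [ 0.006 -0.005 -0.003]
```

View pics/gb.png

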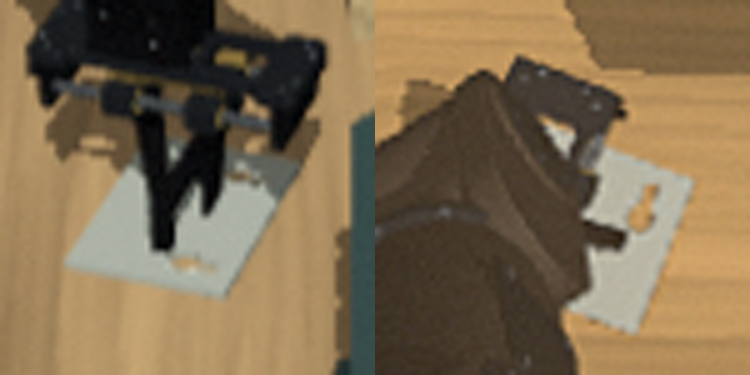

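Still closing (0.32, about 31 mm), with the fingers straddling the bar. Let it finish.

```bash
python3 -m pendant '[{"x":0,"y":0,"z":0.007,"rx":0,"ry":0,"rz":0,"jaw":0},{"x":0,"y":0,"z":0.007,"rx":0,"ry":0,"rz":0,"jaw":0},{"x":0,"y":0,"z":0.007,"rx":0,"ry":0,"rz":0,"jaw":0},{"x":0,"y":0,"z":0.007,"rx":0,"ry":0,"rz":0,"jaw":0}]'
python3 -c "
from h import *
rel([424,360,206],Ro.from_euler('xyz',[np.pi,0,np.pi/2-.347]).as_matrix())
"
```

```text
t: 10.78
eef_pos: [424.3, 360.1, 206.2]
tcp_rot: [3.137, -0.004, 1.222]
ft_force: [-2.4, 0.7, 5.3]
opening: 0.148
t 10.78 pos [424.3 360.1 206.2] F [-2.4  0.7  5.3] M [0.09 0.52 0.16] open 0.148
 xyz [-0.001 -0.001  0.001]  rot [ 0.006 -0.004 -0.003]
```

```bash
python3 -m pendant '[{"x":0,"y":0,"z":-0.1,"rx":0,"ry":0,"rz":0,"jaw":0},{"x":0,"y":0,"z":-0.4,"rx":0,"ry":0,"rz":0,"jaw":0},{"x":-0.1,"y":0,"z":-0.8,"rx":0,"ry":0,"rz":0,"jaw":0},{"x":-0.2,"y":0,"z":-1,"rx":0,"ry":0,"rz":0,"jaw":0}]'
python3 -c "
from h import *
rel(fr(20.5,8,35+60,171),RT);print(env.state()['joints'].round(2))
"
```

```text
t: 11.28
eef_pos: [413.0, 331.2, 359.2]
tcp_rot: [3.135, -0.006, 1.222]
ft_force: [0.9, 0.0, -4.3]
opening: 0.145
t 11.28 pos [413.  331.2 359.2] F [ 0.9  0.  -4.3] M [-0.02 -0.11  0.03] open 0.145
 xyz [-1.267  0.852 -0.774]  rot [-0.739  0.116 -0.403]
[ 0.55  0.41  1.85 -0.    0.88  0.9 ]
```

```bash
python3 -m pendant '[{"x":-0.1,"y":0,"z":-0.3,"rx":-0.1,"ry":0.01,"rz":-0.05,"jaw":0},{"x":-0.3,"y":0,"z":-0.6,"rx":-0.3,"ry":0.04,"rz":-0.15,"jaw":0},{"x":-0.5,"y":0.1,"z":-0.8,"rx":-0.5,"ry":0.08,"rz":-0.27,"jaw":0},{"x":-0.7,"y":0.2,"z":-0.9,"rx":-0.65,"ry":0.1,"rz":-0.35,"jaw":0},{"x":-0.9,"y":0.3,"z":-0.9,"rx":-0.739,"ry":0.116,"rz":-0.403,"jaw":0},{"x":-0.95,"y":0.3,"z":-0.9,"rx":-0.739,"ry":0.116,"rz":-0.403,"jaw":0}]'
python3 -c "
from h import *
rel(fr(20.5,8,35+60,171),RT)
a=shot('scene','sc.png');b=shot('top','tc.png')
f=lambda c,x,y:cv2.resize(c['img'][y:y+100,x:x+100,::-1],None,fx=4,fy=4,interpolation=cv2.INTER_CUBIC)
cv2.imwrite('pics/gc.png',np.hstack([f(a,255,140),f(b,210,160)]))
"
```

```text
t: 12.02
eef_pos: [405.4, 180.5, 491.0]
tcp_rot: [2.551, 0.002, 1.544]
ft_force: [-0.2, 0.3, -3.0]
opening: 0.145
t 12.03 pos [405.4 180.5 491. ] F [-0.2  0.3 -3. ] M [0.01 0.69 0.04] open 0.145
 xyz [-0.468  0.292  0.327]  rot [-0.004  0.004 -0.001]
```

View pics/gc.png

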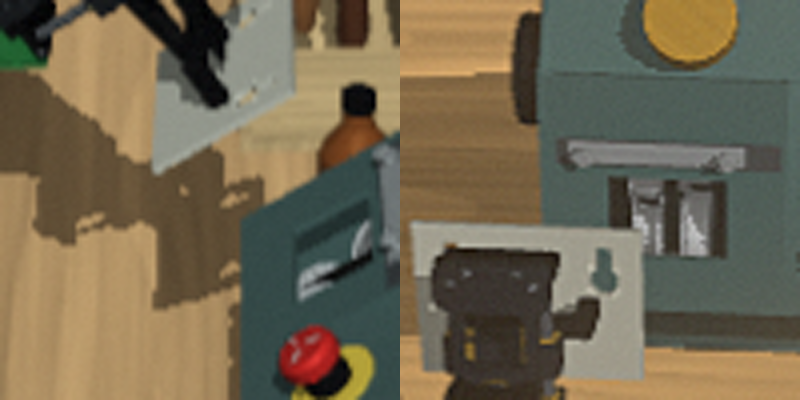

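```bash
cat > hand.py <<'E'
from h import *
def hand(c,pts,q,C,d=201):
    p0=q+C[:,2]*d
    return np.array([C.T@(plane(ray(c,p),p0,C[:,2])-q) for p in pts])
E
python3 - <<'E'
from hand import *
b=dict(np.load('top0.npz'));a=dict(np.load('scene0.npz'))
C=Ro.from_euler('xyz',[2.551,.002,1.544]).as_matrix();q=np.array([405.4,180.5,491.0])
T=lambda u,v:(210+(u-400+.5)/4-.5,160+(v+.5)/4-.5)
S=lambda u,v:(255+(u+.5)/4-.5,140+(v+.5)/4-.5)
h=hand(b,[T(413,223),T(645,232),T(643,380),T(423,373),T(603,277),T(603,255)],q,C);print(h.round(1))
print(h[:4].mean(0))
print(hand(a,[S(154,174),S(295,92)],q,C).round(1))
E
```

```text
[[ 76.2  55.1 201. ]
 [-74.2  55.2 201. ]
 [-71.5 -54.8 201. ]
 [ 77.6 -56.4 201. ]
 [-46.3  21.5 201. ]
 [-46.7  37.5 201. ]]
[  2.03288622  -0.23205511 201.        ]
[[-79.7 -53.3 201. ]
 [-78.8  57.1 201. ]]
```

```bash
python3 -c "
from h import *
rel(fr(20.5,5.4,60,171),RT)"
python3 -m pendant '[{"x":-0.2,"y":0.15,"z":0.0,"rx":0,"ry":0,"rz":0,"jaw":0},{"x":-0.4,"y":0.29,"z":0.1,"rx":0,"ry":0,"rz":0,"jaw":0},{"x":-0.485,"y":0.292,"z":0.3,"rx":0,"ry":0,"rz":0,"jaw":0},{"x":-0.485,"y":0.292,"z":0.45,"rx":-0.004,"ry":0.004,"rz":0,"jaw":0},{"x":-0.485,"y":0.292,"z":0.5,"rx":-0.004,"ry":0.004,"rz":0,"jaw":0},{"x":-0.485,"y":0.292,"z":0.5,"rx":-0.004,"ry":0.004,"rz":0,"jaw":0}]'
python3 -c "
from h import *
rel(fr(20.5,5.4,60,171),RT)
a=shot('scene','sd.png');b=shot('top','td.png')
f=lambda c,x,y:cv2.resize(c['img'][y:y+80,x:x+80,::-1],None,fx=5,fy=5,interpolation=cv2.INTER_CUBIC)
cv2.imwrite('pics/gd.png',np.hstack([f(a,300,160),f(b,235,180)]))
"
```

```text
t 12.12 pos [405.6 181.5 490.7] F [ 0.2  0.5 -3.7] M [-0.04  0.63  0.02] open 0.144
 xyz [-0.492  0.294  0.558]  rot [-0.005  0.003 -0.001]
t: 12.88
eef_pos: [482.5, 107.9, 452.6]
tcp_rot: [2.549, -0.001, 1.548]
ft_force: [-0.9, 0.3, -3.5]
opening: 0.15
t 12.88 pos [482.5 107.9 452.6] F [-0.9  0.3 -3.5] M [0.01 0.6  0.03] open 0.15
 xyz [-0.016 -0.002  0.053]  rot [-0.002 -0.002  0.002]
```

View pics/gd.png

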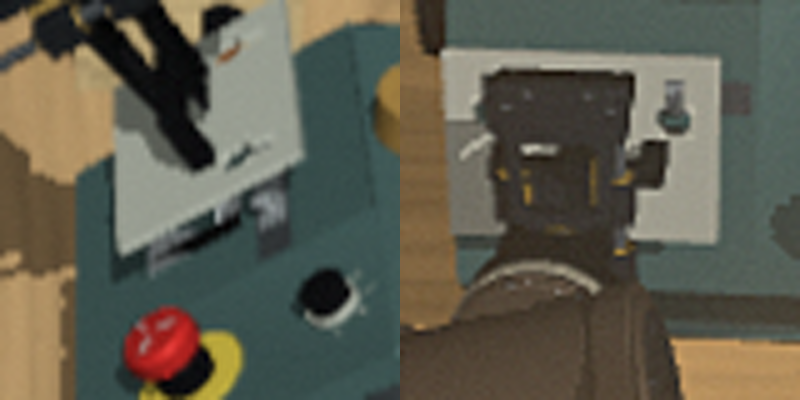

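```bash
cat > k.py <<'E'
from hand import *
import sys
b=dict(np.load('top0.npz'))
E
python3 - <<'E'
from hand import *
b=dict(np.load('top0.npz'));q,C,s=pose()
T=lambda u,v:(235+(u-400+.5)/5-.5,180+(v+.5)/5-.5)
h=hand(b,[T(445,48),T(720,57),T(718,243),T(675,121)],q,C);print(h.round(1))
# in Rf
W=(h@C.T+q)@Rf; print(W.round(1), O@Rf)
i=cv2.imread('pics/td.png')[192:212,282:312];cv2.imwrite('pics/k.png',cv2.resize(i,None,fx=20,fy=20,interpolation=cv2.INTER_CUBIC))
E
```

```text
[[ 76.2  56.3 201. ]
 [-71.5  56.8 201. ]
 [-72.1 -54.6 201. ]
 [-47.6  18.6 201. ]]
[[707.3 196.5 -93. ]
 [708.   48.7 -93.3]
 [596.6  48.  -93.3]
 [669.7  72.6 -93.2]] [ 630.  112. -132.]
```

View pics/k.png

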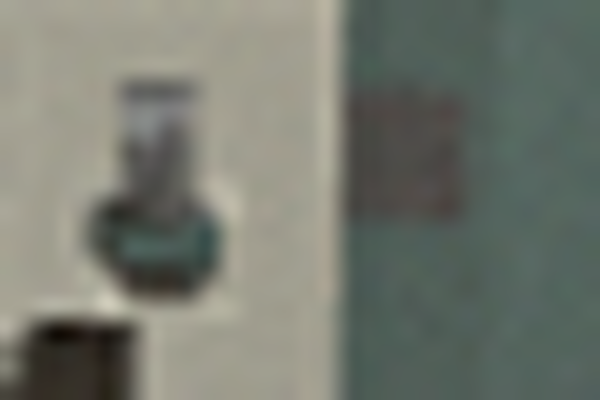

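```bash
python3 -m pendant '[{"x":-0.018,"y":-0.002,"z":0.05,"rx":-0.002,"ry":-0.002,"rz":0.002,"jaw":0},{"x":-0.018,"y":-0.002,"z":0.12,"rx":-0.002,"ry":-0.002,"rz":0.002,"jaw":0},{"x":-0.018,"y":-0.002,"z":0.12,"rx":-0.002,"ry":-0.002,"rz":0.002,"jaw":0}]'
python3 -c "
from h import *
rel(fr(20.5,5.2,35,171),RT);print(env.state()['ft_force']@Rf)
a=shot('scene','se.png');b=shot('top','te.png')
f=lambda c,x,y:cv2.resize(c['img'][y:y+40,x:x+40,::-1],None,fx=10,fy=10,interpolation=cv2.INTER_CUBIC)
cv2.imwrite('pics/ge.png',np.hstack([f(a,325,170),f(b,272,190)]))
"
```

```text
t: 13.35
eef_pos: [492.5, 104.3, 436.9]
tcp_rot: [2.548, -0.0, 1.545]
ft_force: [-0.5, -0.0, -3.5]
opening: 0.146
t 13.35 pos [492.5 104.3 436.9] F [-0.5 -0.  -3.5] M [-0.1   0.68  0.04] open 0.146
 xyz [0.005 0.001 0.095]  rot [ 0.     0.    -0.001]
[-2.32313722 -0.03076978 -2.60732865]
```

View pics/ge.png

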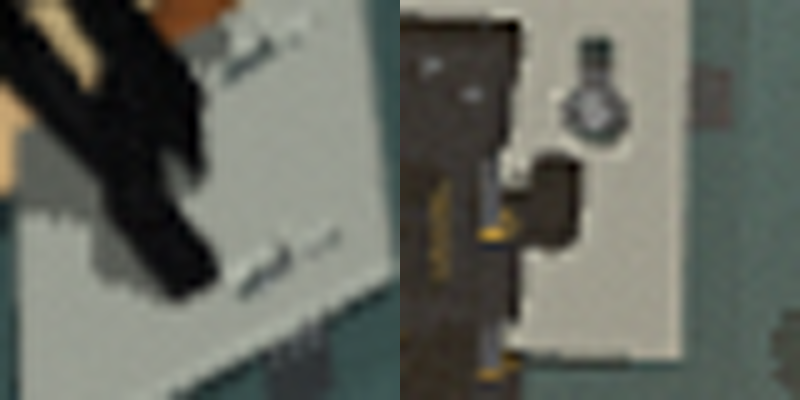

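Run:
```python
from hand import *
b=dict(np.load('top0.npz'))
T=lambda u,v:(272+(u-400+.5)/10-.5,190+(v+.5)/10-.5)
q,C,s=pose()
zb=14.3
for nm,p,z in (('rim',(596,112),zb+5),('head',(597,107),13),('head0',((291.55+.5-272)*10+400,(199.85+.5-190)*10),13),('slotTop',(596,40),zb+5),('edgeR',(685,200),zb+5)):
    print(nm,(Rf.T@(plane(ray(b,T(*p)),O+Rf[:,2]*z,Rf[:,2])-O)).round(1))
print(Rf.T@(q+C[:,2]*171-O))
```

```text
rim [ 40.6 -42.4  19.3]
head [ 39.5 -42.2  13. ]
head0 [ 40.6 -43.2  13. ]
slotTop [ 62.  -42.2  19.3]
edgeR [ 15.2 -67.4  19.3]
[20.73559878  4.46820092 49.95290745]
```

```bash
python3 -m pendant '[{"x":0,"y":-0.004,"z":0.025,"rx":0,"ry":0,"rz":0,"jaw":0},{"x":0,"y":-0.004,"z":0.04,"rx":0,"ry":0,"rz":0,"jaw":0},{"x":0,"y":-0.004,"z":0.04,"rx":0,"ry":0,"rz":0,"jaw":0}]'
python3 -c "
from h import *
rel(fr(20.5,4.5,35,171),RT);print(env.state()['ft_force']@Rf)"
```

```text
t: 13.82
eef_pos: [495.1, 104.3, 432.2]
tcp_rot: [2.547, -0.0, 1.546]
ft_force: [-0.3, 0.7, -4.1]
opening: 0.146
t 13.82 pos [495.1 104.3 432.2] F [-0.3  0.7 -4.1] M [-0.02  0.62  0.03] open 0.146
 xyz [-0.     0.004  0.06 ]  rot [ 0.002  0.    -0.001]
[-2.56951579  0.70820216 -3.20654044]
```

```bash
python3 -m pendant '[{"x":0,"y":0,"z":0.03,"rx":0,"ry":0,"rz":0,"jaw":0},{"x":0,"y":0,"z":0.05,"rx":0,"ry":0,"rz":0,"jaw":0},{"x":0,"y":0,"z":0.05,"rx":0,"ry":0,"rz":0,"jaw":0}]'
python3 -c "
from h import *
rel(fr(20.5,4.5,35,171),RT);print(env.state()['ft_force']@Rf)"
```

```text
t: 14.2
eef_pos: [499.4, 104.2, 425.9]
tcp_rot: [2.547, -0.0, 1.546]
ft_force: [-0.7, -0.1, -3.6]
opening: 0.149
t 14.2 pos [499.4 104.2 425.9] F [-0.7 -0.1 -3.6] M [-0.08  0.64 -0.02] open 0.149
 xyz [-0.     0.004  0.009]  rot [ 0.002  0.    -0.001]
[-2.55606886 -0.1437678  -2.59926687]
```

```bash
python3 -m pendant '[{"x":0,"y":-0.03,"z":0,"rx":0,"ry":0,"rz":0,"jaw":0},{"x":0,"y":-0.06,"z":0,"rx":0,"ry":0,"rz":0,"jaw":0},{"x":0,"y":-0.09,"z":0,"rx":0,"ry":0,"rz":0,"jaw":0},{"x":0,"y":-0.09,"z":0,"rx":0,"ry":0,"rz":0,"jaw":0}]'
python3 -c "
from h import *
rel(fr(0,4.5,35,171),RT);print(env.state()['ft_force']@Rf)
b=shot('top','tf.png')
f=lambda c,x,y:cv2.resize(c['img'][y:y+40,x:x+40,::-1],None,fx=10,fy=10,interpolation=cv2.INTER_CUBIC)
cv2.imwrite('pics/gf.png',f(b,272,190))
"
```

```text
t: 14.7
eef_pos: [487.8, 104.5, 418.5]
tcp_rot: [2.547, -0.0, 1.546]
ft_force: [-0.3, 0.3, -3.8]
opening: 0.142
t 14.7 pos [487.8 104.5 418.5] F [-0.3  0.3 -3.8] M [-0.01  0.69 -0.01] open 0.142
 xyz [-0.    -0.041  0.011]  rot [ 0.002  0.    -0.001]
[-2.33974219  0.31417036 -2.97199426]
```

View pics/gf.png

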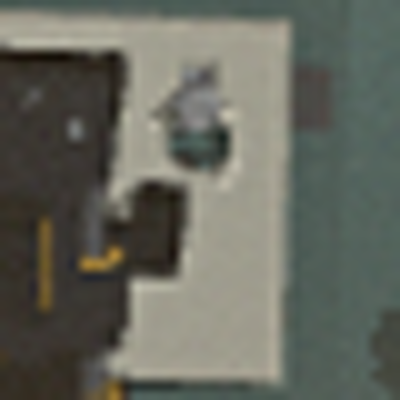

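```bash
python3 -m pendant '[{"x":0,"y":-0.02,"z":0,"rx":0,"ry":0,"rz":0,"jaw":0},{"x":0,"y":-0.038,"z":0,"rx":0,"ry":0,"rz":0,"jaw":0},{"x":0,"y":-0.038,"z":0,"rx":0,"ry":0,"rz":0,"jaw":0}]'
python3 -c "
from h import *
rel(fr(0,4.5,35,171),RT);print(env.state()['ft_force']@Rf)"
python3 -m pendant '[{"x":0,"y":-0.006,"z":0.005,"rx":0,"ry":0,"rz":0,"jaw":0},{"x":0,"y":-0.01,"z":0.008,"rx":0,"ry":0,"rz":0,"jaw":0},{"x":0,"y":-0.01,"z":0.008,"rx":0,"ry":0,"rz":0,"jaw":0}]'
python3 -c "
from h import *
rel(fr(0,4.5,35,171),RT);print(env.state()['ft_force']@Rf)"
```

```text
t: 15.12
eef_pos: [483.2, 104.6, 415.3]
tcp_rot: [2.547, -0.0, 1.546]
ft_force: [-0.2, -0.8, -3.3]
opening: 0.143
t 15.12 pos [483.2 104.6 415.3] F [-0.2 -0.8 -3.3] M [-0.04  0.63 -0.02] open 0.143
 xyz [-0.    -0.004  0.011]  rot [ 0.002  0.    -0.001]
[-2.01065019 -0.81655086 -2.63942822]
t: 15.5
eef_pos: [482.8, 104.7, 413.6]
tcp_rot: [2.546, -0.0, 1.546]
ft_force: [-0.6, -0.5, -2.5]
opening: 0.141
t 15.5 pos [482.8 104.7 413.6] F [-0.6 -0.5 -2.5] M [-0.03  0.54  0.04] open 0.141
 xyz [-0.     0.005  0.003]  rot [ 0.002  0.    -0.001]
[-1.9230726  -0.4871036  -1.71433743]
```

```bash
python3 -m pendant '[{"x":0,"y":-0.005,"z":0.004,"rx":0,"ry":0,"rz":0,"jaw":0},{"x":0,"y":-0.01,"z":0.004,"rx":0,"ry":0,"rz":0,"jaw":0},{"x":0,"y":-0.01,"z":0.004,"rx":0,"ry":0,"rz":0,"jaw":0}]'
python3 -c "
from h import *
rel(fr(0,4.5,35,171),RT);print(env.state()['ft_force']@Rf)"
python3 -m pendant '[{"x":0,"y":-0.003,"z":0.006,"rx":0,"ry":0,"rz":0,"jaw":0},{"x":0,"y":-0.006,"z":0.006,"rx":0,"ry":0,"rz":0,"jaw":0},{"x":0,"y":-0.006,"z":0.006,"rx":0,"ry":0,"rz":0,"jaw":0}]'
python3 -c "
from h import *
rel(fr(0,4.5,35,171),RT);print(env.state()['ft_force']@Rf)"
```

```text
t: 15.88
eef_pos: [482.2, 104.7, 413.0]
tcp_rot: [2.544, -0.001, 1.546]
ft_force: [-0.5, -1.6, 6.0]
opening: 0.144
t 15.88 pos [482.2 104.7 413. ] F [-0.5 -1.6  6. ] M [-0.03 -0.25 -0.13] open 0.144
 xyz [-0.     0.011  0.002]  rot [ 0.006 -0.    -0.001]
[ 3.01480546 -1.57082517  5.23594986]
t: 16.25
eef_pos: [481.9, 104.7, 412.7]
tcp_rot: [2.542, -0.001, 1.546]
ft_force: [-6.2, -1.9, 14.1]
opening: 0.147
t 16.25 pos [481.9 104.7 412.7] F [-6.2 -1.9 14.1] M [-0.22 -0.3  -0.18] open 0.147
 xyz [-0.     0.013  0.002]  rot [ 0.008 -0.001 -0.001]
[ 2.7971462  -2.04320849 15.1049621 ]
```

```bash
python3 -m pendant '[{"x":0,"y":0,"z":-0.008,"rx":0,"ry":0,"rz":0,"jaw":0},{"x":0,"y":-0.008,"z":-0.008,"rx":0,"ry":0,"rz":0,"jaw":0},{"x":0,"y":-0.012,"z":-0.008,"rx":0,"ry":0,"rz":0,"jaw":0},{"x":0,"y":-0.012,"z":-0.008,"rx":0,"ry":0,"rz":0,"jaw":0}]'
python3 -c "
from h import *
rel(fr(0,4.5,35,171),RT);print(env.state()['ft_force']@Rf)
a=shot('scene','sg.png');b=shot('top','tg.png')
f=lambda c,x,y:cv2.resize(c['img'][y:y+80,x:x+80,::-1],None,fx=5,fy=5,interpolation=cv2.INTER_CUBIC)
cv2.imwrite('pics/gg.png',np.hstack([f(a,300,160),f(b,235,180)]))"
```

```text
t: 16.75
eef_pos: [481.0, 104.6, 412.5]
tcp_rot: [2.539, -0.001, 1.546]
ft_force: [12.1, -2.0, 4.8]
opening: 0.146
t 16.75 pos [481.  104.6 412.5] F [12.1 -2.   4.8] M [-0.28 -1.79 -0.19] open 0.146
 xyz [0.    0.019 0.003]  rot [ 0.011 -0.001 -0.001]
[12.72852953 -1.69308186 -2.85036483]
```

View pics/gg.png

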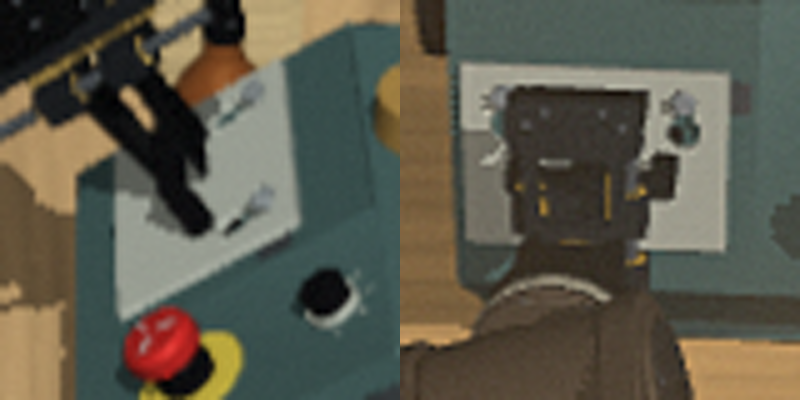

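```bash
python3 -m pendant '[{"x":0,"y":0.004,"z":0,"rx":0,"ry":0,"rz":0,"jaw":0.1},{"x":0,"y":0.004,"z":0,"rx":0,"ry":0,"rz":0,"jaw":0.4},{"x":0,"y":0.004,"z":0,"rx":0,"ry":0,"rz":0,"jaw":0.4},{"x":0,"y":0.004,"z":0,"rx":0,"ry":0,"rz":0,"jaw":0.4}]'
python3 -c "
from h import *
rel(fr(0,4.5,35,171),RT);print(env.state()['ft_force']@Rf)"
```

```text
t: 17.35
eef_pos: [479.8, 104.7, 411.0]
tcp_rot: [2.547, -0.0, 1.546]
ft_force: [-0.1, -0.4, 0.6]
opening: 0.378
t 17.35 pos [479.8 104.7 411. ] F [-0.1 -0.4  0.6] M [ 0.    0.25 -0.01] open 0.378
 xyz [-0.     0.031 -0.   ]  rot [ 0.001  0.    -0.   ]
[ 0.27647329 -0.41815186  0.56621891]
```

```bash
python3 -m pendant '[{"x":0,"y":0.02,"z":-0.15,"rx":0,"ry":0,"rz":0,"jaw":0.4},{"x":0,"y":0.02,"z":-0.4,"rx":0,"ry":0,"rz":0,"jaw":0.5},{"x":-0.2,"y":0,"z":-0.6,"rx":0,"ry":0,"rz":0,"jaw":0.8},{"x":-0.5,"y":-0.1,"z":-0.6,"rx":0,"ry":0,"rz":0,"jaw":0.8},{"x":-0.9,"y":-0.15,"z":-0.6,"rx":0,"ry":0,"rz":0,"jaw":0.8},{"x":-0.95,"y":-0.15,"z":-0.6,"rx":0,"ry":0,"rz":0,"jaw":0.8}]'
python3 -c "
from h import *
rel(fr(-17,-145,30,171),RT);print(env.state()['joints'].round(2))
a=shot('scene','sh.png');b=shot('top','th.png')
f=lambda c,x,y:cv2.resize(c['img'][y:y+80,x:x+80,::-1],None,fx=5,fy=5,interpolation=cv2.INTER_CUBIC)
cv2.imwrite('pics/gh.png',np.hstack([f(a,300,160),f(b,235,180)]))"
```

```text
t: 18.1
eef_pos: [406.7, -38.0, 473.0]
tcp_rot: [2.547, -0.0, 1.543]
ft_force: [0.1, 0.4, 0.7]
opening: 0.792
t 18.1 pos [406.7 -38.  473. ] F [0.1 0.4 0.7] M [ 0.    0.16 -0.01] open 0.792
 xyz [-0.033  0.07   0.635]  rot [ 0.002  0.002 -0.003]
[-0.28  0.04  2.06  0.31  0.49 -0.49]
```

View pics/gh.png

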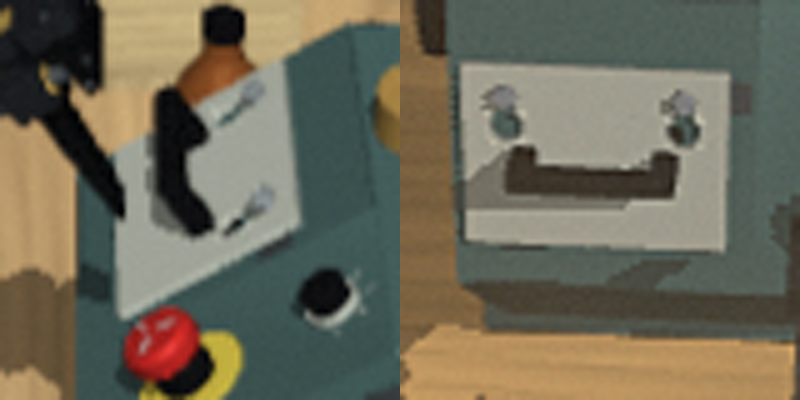

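Run:
```python
from hand import *
b=dict(np.load('top0.npz'))
T=lambda u,v:(235+(u-400+.5)/5-.5,180+(v+.5)/5-.5)
W=np.array([Rf.T@(plane(ray(b,T(*p)),O+Rf[:,2]*5,Rf[:,2])-O) for p in ((462,63),(730,72),(726,250),(465,243))]);print(W.round(1),W.mean(0).round(1))
```

```text
[[ 55.2  81.4   5. ]
 [ 56.  -67.5   5. ]
 [-54.5 -67.3   5. ]
 [-56.4  83.9   5. ]] [0.1 7.6 5. ]
```

```bash
python3 -m pendant '[{"x":-0.033,"y":0.07,"z":0.15,"rx":0.002,"ry":0.002,"rz":-0.003,"jaw":0.65},{"x":-0.033,"y":0.07,"z":0.35,"rx":0.002,"ry":0.002,"rz":-0.003,"jaw":0.65},{"x":-0.033,"y":0.07,"z":0.4,"rx":0.002,"ry":0.002,"rz":-0.003,"jaw":0.65},{"x":-0.033,"y":0.07,"z":0.4,"rx":0.002,"ry":0.002,"rz":-0.003,"jaw":0.65}]'
python3 -c "
from h import *
rel(fr(-17,-145,30,171),RT)
a=shot('scene','si.png');b=shot('top','ti.png')
f=lambda c,x,y:cv2.resize(c['img'][y:y+80,x:x+80,::-1],None,fx=5,fy=5,interpolation=cv2.INTER_CUBIC)
cv2.imwrite('pics/gi.png',np.hstack([f(a,290,180),f(b,290,180)]))"
```

```text
t: 18.7
eef_pos: [449.5, -41.4, 429.3]
tcp_rot: [2.549, -0.001, 1.55]
ft_force: [0.0, 0.6, 0.5]
opening: 0.65
t 18.7 pos [449.5 -41.4 429.3] F [0.  0.6 0.5] M [-0.07  0.18  0.03] open 0.65
 xyz [-0.019 -0.003  0.234]  rot [-0.001 -0.003  0.003]
```

View pics/gi.png

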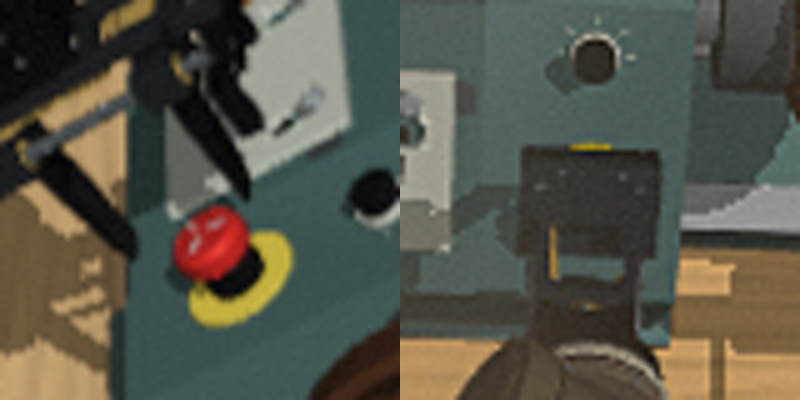

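```bash
python3 -m pendant '[{"x":-0.02,"y":-0.003,"z":0.1,"rx":0,"ry":0,"rz":0,"jaw":0.65},{"x":-0.02,"y":-0.003,"z":0.2,"rx":0,"ry":0,"rz":0,"jaw":0.65},{"x":-0.02,"y":-0.003,"z":0.234,"rx":0,"ry":0,"rz":0,"jaw":0.65},{"x":-0.02,"y":-0.003,"z":0.234,"rx":0,"ry":0,"rz":0,"jaw":0.65}]'
python3 -c "
from h import *
rel(fr(-17,-145,30,171),RT)"
python3 -m pendant '[{"x":0,"y":0,"z":0,"rx":0,"ry":0,"rz":0,"jaw":0.35},{"x":0,"y":0,"z":0,"rx":0,"ry":0,"rz":0,"jaw":0.35},{"x":0,"y":0,"z":0,"rx":0,"ry":0,"rz":0,"jaw":0.35},{"x":0,"y":0,"z":0,"rx":0,"ry":0,"rz":0,"jaw":0.35}]'
python3 -c "
from h import *
rel(fr(-17,-145,30,171),RT);print(env.state()['ft_force']@Rf)"
```

```text
t: 19.3
eef_pos: [468.8, -45.4, 399.9]
tcp_rot: [2.549, -0.0, 1.549]
ft_force: [-0.0, 0.2, 0.9]
opening: 0.648
t 19.3 pos [468.8 -45.4 399.9] F [-0.   0.2  0.9] M [-0.03  0.18 -0.04] open 0.648
 xyz [ 0.005 -0.    -0.001]  rot [-0.    -0.002  0.002]
t: 19.8
eef_pos: [468.9, -45.5, 400.5]
tcp_rot: [2.547, 0.0, 1.548]
ft_force: [1.9, 1.1, 3.8]
opening: 0.407
t 19.8 pos [468.9 -45.5 400.5] F [1.9 1.1 3.8] M [ 0.15 -0.34  0.12] open 0.407
 xyz [ 0.006 -0.003  0.002]  rot [ 0.002 -0.001  0.002]
[3.70543274 1.15984686 2.06090438]
```

```bash
python3 -m pendant '[{"x":0,"y":0,"z":0,"rx":0,"ry":0,"rz":0.15,"jaw":0.3},{"x":0,"y":0,"z":0,"rx":0,"ry":0,"rz":0.35,"jaw":0.3},{"x":0,"y":0,"z":0,"rx":0,"ry":0,"rz":0.55,"jaw":0.3},{"x":0,"y":0,"z":0,"rx":0,"ry":0,"rz":0.75,"jaw":0.3},{"x":0,"y":0,"z":0,"rx":0,"ry":0,"rz":0.95,"jaw":0.3},{"x":0,"y":0,"z":0,"rx":0,"ry":0,"rz":1,"jaw":0.3},{"x":0,"y":0,"z":0,"rx":0,"ry":0,"rz":1,"jaw":0.3}]'
python3 -m pendant '[{"x":0,"y":0,"z":0,"rx":0,"ry":0,"rz":0.1,"jaw":0.3},{"x":0,"y":0,"z":0,"rx":0,"ry":0,"rz":0.2,"jaw":0.3},{"x":0,"y":0,"z":0,"rx":0,"ry":0,"rz":0.2,"jaw":0.3}]'
python3 -c "
from h import *
rel(fr(-17,-145,30,171),RT);print(env.state()['ft_force']@Rf,env.state()['moment']@Rf)"
```

```text
t: 20.68
eef_pos: [468.7, -45.4, 400.3]
tcp_rot: [2.696, -0.407, 0.857]
ft_force: [-0.1, 2.2, 4.2]
opening: 0.406
t: 21.05
eef_pos: [468.7, -45.3, 400.2]
tcp_rot: [2.763, -0.47, 0.699]
ft_force: [0.5, 3.2, 4.6]
opening: 0.406
t 21.05 pos [468.7 -45.3 400.2] F [0.5 3.2 4.6] M [ 0.46 -0.19  0.41] open 0.406
 xyz [ 0.002 -0.005  0.001]  rot [-0.    -0.002 -1.196]
[2.96943134 3.24974067 3.5795018 ] [ 0.61553704 -0.17926622  0.07678406]
```

Turned 0.94 rad. Now open fully enough, wait, then back off along the axis.

```bash
python3 -m pendant '[{"x":0,"y":0,"z":0,"rx":0,"ry":0,"rz":0,"jaw":0.65},{"x":0,"y":0,"z":0,"rx":0,"ry":0,"rz":0,"jaw":0.65},{"x":0,"y":0,"z":0,"rx":0,"ry":0,"rz":0,"jaw":0.65},{"x":0,"y":0,"z":0,"rx":0,"ry":0,"rz":0,"jaw":0.65}]'
python3 -m pendant '[{"x":0,"y":0,"z":-0.1,"rx":0,"ry":0,"rz":0,"jaw":0.65},{"x":0,"y":0,"z":-0.3,"rx":0,"ry":0,"rz":0,"jaw":0.65},{"x":0,"y":0,"z":-0.6,"rx":0,"ry":0,"rz":0,"jaw":0.65},{"x":0,"y":0,"z":-0.9,"rx":0,"ry":0,"rz":0,"jaw":0.65},{"x":0,"y":0,"z":-0.95,"rx":0,"ry":0,"rz":0,"jaw":0.65},{"x":0,"y":0,"z":-0.95,"rx":0,"ry":0,"rz":0,"jaw":0.65}]'
python3 - <<'E'
from h import *
shot('scene','sj.png');shot('top','tj.png')
r=lambda n:cv2.imread('pics/'+n)
f=lambda n:cv2.resize(r(n)[208:248,315:355],None,fx=7,fy=7,interpolation=cv2.INTER_CUBIC)
g=lambda n:cv2.resize(r(n)[180:260,235:355],None,fx=4,fy=4,interpolation=cv2.INTER_CUBIC)
cv2.imwrite('pics/gj.png',np.vstack([np.hstack([f('scene0.png'),f('sj.png')]),cv2.copyMakeBorder(g('tj.png'),0,0,0,80,0)]))
E
```

```text
t: 21.55
eef_pos: [468.7, -45.5, 399.9]
tcp_rot: [2.764, -0.469, 0.697]
ft_force: [-0.3, 0.8, -1.2]
opening: 0.645
t: 22.3
eef_pos: [388.6, -43.6, 518.4]
tcp_rot: [2.763, -0.47, 0.697]
ft_force: [0.0, -0.7, -0.4]
opening: 0.644
```

View pics/gj.png

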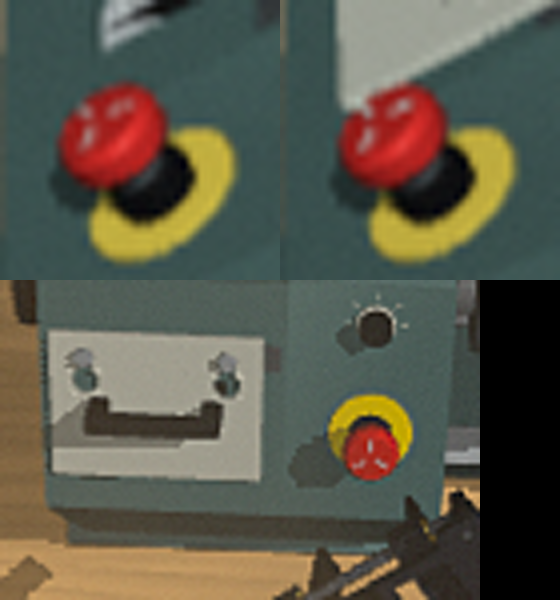

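View pics/sj.png

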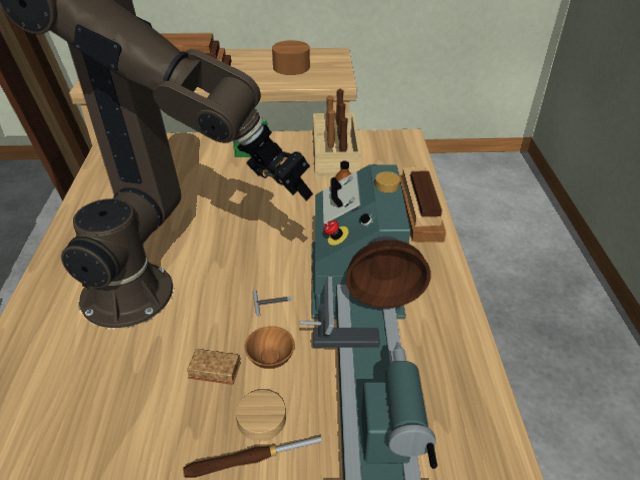

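The button is back at its original pixels (out), the cover hangs on both screws, the other things are in place and the arm is clear. Handing in.

```bash
python3 -c "
from cell import env
print(env.job_done())"
```

```text
the job is handed in; nothing more can be done
None
```

I pushed the stop in until it latched, hung the cover on both screws and slid it down to its stop. With the cover let go, I twisted the button clockwise by 0.94 rad so it sprang out, backed the arm off, and handed the job in at about 22.5 s.

- **Cover:** the top view shows both screw heads at the ends of the slots. From its corners I measured it 0.1 mm from home up the slope, 7.6 mm to the left (limit 18 mm) and square. I did not measure its height off the face from a picture. I pressed it against the face with about 15 N before letting go.
- **Stop button:** in the last picture the head is at the same pixels as at the start, so it is out.
- **Everything else:** by eye in the last picture, the other things on the bench and lathe have not moved, and the arm is clear.

- **Failed check:** the first press did not latch, although I felt a hard stop at about 31 N, and the pictures showed the button still out. I don't know why. The second press, with a slower retreat, latched.
- **Disagreement:** the two cameras differed by up to about 6 mm in y. I aligned the cover to the screws using the top camera alone.

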